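# Bring the tipping flask upright and dock the drinks carrier

## Task

Pick up the drinks carrier by its black handle, bring the red flask upright on its tipping pivot while the tray comes back to level, and keep it so in the air, touching nothing, for five seconds, away from the dock. Then, without letting the flask lean over again or touching it, carry it into the wooden dock, flask end first, so that the flask stands between the two steel arms, set the tray down gently, fully home on the dock board, and let go. Leave the mug, spice jar and can alone.

Things in the scene. Friction and masses are not known exactly. Their poses are not given: they have to be found in the camera images.
- carrier: Brown wooden tray 370 x 140 x 12 mm (x, y, z), 0.50 kg without the flask (with it, CoM under the handle); stands on the table. Origin: centre of its underside; z up, x along the tray towards the flask end. A white sugar tin with red lid (radius 44 mm, top 88 mm high) is fixed at x = -130 mm; the flask's pivot is at x = +130 mm, 45 mm above the underside, axis along x.
- carrier_grip (a point): Centre of the black handle bar, 94 mm above the carrier's origin; axes as the carrier's. The bar is 108 mm long (along x), 22 mm wide (along y), 28 mm high, on two posts at x = -48 and +48 mm, free underneath between them.
- flask: Red flask, black foot and cap, 0.35 kg nominal (+-20 %), radius 36 mm (foot 39). Origin on its pivot, 20 mm above its foot; z along it to the top, x along the pivot (the carrier's x). CoM 115 mm above the pivot. No spring or stick; viscous damping 0.26 N m s/rad; stops 0.35 rad either way from square to the tray (positive: top leans to the carrier's -y). Starts leaning on the + stop.
- flask_top (a point): Centre of the flask's top, 230 mm above the pivot; axes as the flask's. The flask is top-heavy: near upright its lean from vertical grows e-fold in about 0.7 s (0.55 to 0.85 s). Rolling the tray about the carrier's x takes the flask along at almost the same rate, since the damper couples them.
- dock: Fixed wooden dock, entered along its +x: board 400 x 190 x 8 mm, origin under its centre; back wall 240 mm high, face at x = +200 mm. Two steel arms, 200 to 230 mm above the table, come forward from the wall: inner faces at y = -48 and +48 mm from x = 200 to 100 mm, then flaring to y = -82 and +82 mm at x = 37 mm. Inside, they stop the flask leaning over.
- berth (a point): Point on the top of the dock's board (8 mm above the table) where the carrier's origin belongs, with the carrier's x along the dock's x (axes as the dock's).
- mug: White mug, radius 40 mm, 90 mm high, bystander. Origin: centre of its underside.
- spice_jar: Amber jar with green lid, radius 26 mm, 100 mm high, bystander. Origin: centre of its underside.
- bean_can: Steel food can, radius 37 mm, 110 mm high, bystander. Origin: centre of its underside.

How it is judged:
On the way:
1. the carrier is held in the air, more than 200 mm from the dock's berth, the flask upright within 0.12 rad and the tray level within 0.15 rad, touching nothing but the gripper, for 4 s (height (world z) of carrier above 0.03 m and angle between flask's own z axis and vertical below 0.12 rad and angle between carrier's own z axis and vertical below 0.15 rad and horizontal distance between carrier and berth above 0.2 m and contact force between flask and anything else below 0.5 N and contact force between carrier and dock below 0.5 N), for 4 s.
At the end, for the whole second after the job is handed in: The carrier rests released on the dock board, its origin within 25 mm of the berth, its x within 0.12 rad of the dock's x with the flask end to the back wall, level within 0.04 rad, and the flask stands upright between the arms within 0.22 rad, at rest (horizontal distance between carrier and berth below 0.025 m and z of carrier in the frame of berth between -0.004 and 0.005 m and x of flask_top in the frame of berth above 0.08 m and angle between the x axis of carrier and the x axis of dock, either way round below 0.12 rad and angle between carrier's own z axis and vertical below 0.04 rad and angle between flask's own z axis and vertical below 0.22 rad and linear speed of carrier below 0.02 m/s and angular speed of flask below 0.1 rad/s and contact force between carrier and the fingers below 0.2 N); the robot touches nothing.
It fails at once if the flask leans more than 0.27 rad within 200 mm of the berth (angle between flask's own z axis and vertical above 0.27 rad and horizontal distance between carrier and berth below 0.2 m).
It fails at once if the carrier is slammed onto the dock or the table (impact over 110 N, a drop or about 80 mm/s) (contact force between carrier and dock above 110 N or contact force between carrier and table above 110 N).
It fails at once if the flask is struck against the dock (over 15 N) or touched by the robot (contact force between flask and dock above 15 N or contact force between flask and the arm above 1 N or contact force between flask and the fingers above 1 N).
It fails at once if the carrier is tipped over (more than 0.9 rad) (angle between carrier's own z axis and vertical above 0.9 rad).
It fails at once if a bystander is disturbed (distance of any of mug, spice_jar, bean_can from where it was at the start of the episode above 0.03 m).
It also fails if it takes over 72 s, if anything falls off the work surface, if the arm or the gripper's body presses on something with over 40 N, if the wrist force passes 120 N, or if a joint passes its speed limit or range.

## Robot

A 6-joint arm with a two-finger parallel gripper is mounted at the origin on the work surface. World frame = base frame: x ahead of the robot, y to its left, z up, the work surface at z = 0. Lengths are in m, angles in rad, forces in N, time in s.
With the tool pointing down it reaches from about 0.2 to 0.875 m from the base axis. Payload 3.4 kg.
Tool frame: the origin (TCP) lies midway between the tips of the shut fingers; the grasp point (between the pads) lies manip.grip_depth behind it (manip.grip_depth is the distance from the TCP to the grasp point, in m); z points along the fingers, y is the line along which they close (so a half turn about z gives the same grasp; the last joint's range is limited). The gripper opens to 94 mm and grips with 3 to 60 N. Pads are 16 mm wide; open, the fingers measure 119 mm over their backs; the gripper's body (75 mm by 177 mm) begins 78 mm behind the grasp point.
Start: joints at [1.186, 0.276, 1.505, -0, 1.361, -0.121], TCP at [0.15, 0.555, 0.205] pointing down, gripper open.
Joint ranges: [-2.89, 2.89], [-0.75, 2.08], [0.22, 2.7], [-1.18, 4.32], [0.11, 2.71], [-2.7, 2.7]. Speed limits (rad/s): [2.57, 2.57, 3.14, 3.14, 3.14, 3.14].

## Interface

Orientations are given as a rotation vector (axis times angle).
In Python, from station import manip gives the robot as it stands. The module is installed in compiled form; this text tells all that it offers.
- The arm moves only by the tool play_rows, never from a script. Its arguments are lists of equal length, an entry for each row: "claw": the opening, from 0 (shut) to 1 (fully open); "slide": the shift along the tool's x, y, z normalised to -1 to 1, where 1 is 0.06 m, a list of three; "dr": the turn, a rotation vector about the tool's x, y, z normalised to -1 to 1, where 1 is 5 degrees, a list of three. A call has 1 to 8 rows; each row shifts and turns the commanded pose from where the row before left it, along the tool's axes as they then stand; what a row does not reach is not made up. A row lasts 1/8 s, in which the tool goes at most 62.5 mm and 10.7 degrees, less where a joint would pass 70% of its speed; a pose out of reach is approached as far as the arm can. A call with a number of a shift or a turn outside -1 to 1 is refused whole. A call with a gripper value outside its range is refused whole. The fingers move at their own pace and stop on an object; "newtons" is the grip in N (left out, the last holds). Time passes only in rows, so rows that do not move let the fingers close. It gives the time, the measured TCP pose, the force, the opening and the grip force at its end, in the units of the state.
- manip.get_state(): the state, without advancing time (a new reading comes with each control period).
- manip.snapshot(name): name is "scene" or "top" or "wrist"; returns the picture (480x640x3 uint8, red, green, blue); there is no depth.
- manip.camera_model(name): a dict with "fx", "fy", "cx", "cy" (pixels), "xyz" and "rotation" of the camera in the world. Camera axes: x right, y up, looking along -z (the intrinsics and any distortion apply to the point x, -y, -z); pixel columns grow to the right and rows downward; lengths in m; the calibration is good to about 2 mm. A picture is of the moment at which its call begins: read the wrist's pose just before it. camera_model takes no time and is no camera call; for the wrist camera it gives the pose at the moment of the call.
- manip.hand_in(): hands the job in; it is judged then, once.
The state is a dict: "clock": time; "joint_positions": joint angles; "joint_velocities": joint speeds; "effort": joint torques, N m; "tcp_pos": TCP position; "orientation": TCP orientation; "ft_force": force on the tool from outside, world axes, zero at the start; "torque": the same for the moment, N m; "width": opening from 0.0 (shut) to 1.0 (fully open); "grasp_force": force on a finger pad.
Only numpy, scipy, OpenCV 4.12 (cv2) and the standard library are available. Lean on these libraries where they do the work, as an engineer would, in place of code of your own. Each camera call takes 0.05 s, during which the arm holds its last target. There are 200 camera calls.

## Working session

There is one attempt and no reset: what is moved stays moved. The work goes in short steps, Python scripts to look and compute and a tool call to move; the robot and the scene stay as the last step left them, time stands still between calls to the robot, and variables do not carry over. Pictures are saved under pics/ and viewed, at most 10 in all, crops included, and the job is handed in when it is done.

Besides the shell and the picture viewer there is one more tool, called after ">>>" as name(argument=value, ...) on one line, values as JSON. play_rows: Moves the arm, as the interface text tells. Scaled input: -1 to 1 covers 0.06 m each way for a shift and 5 degrees each way for a turn. Its arguments: {"type":"object","properties":{"claw":{"type":"array","items":{"type":"number"}},"slide":{"type":"array","items":{"type":"array","items":{"type":"number"}}},"dr":{"type":"array","items":{"type":"array","items":{"type":"number"}}},"newtons":{"type":"number"}},"required":["claw","slide","dr"]}

```bash
mkdir -p pics; python3 - <<'E'
from station import manip
import cv2
s=manip.get_state();print(s, manip.grip_depth)
for n in("scene","top"):
    c=manip.camera_model(n);print(n,c)
    cv2.imwrite(f"pics/{n}0.png",manip.snapshot(n)[:,:,::-1])
E
```

```text
{'clock': 0.0, 'joint_positions': array([ 1.18600510e+00,  2.76569685e-01,  1.50612479e+00, -3.53149135e-06,
        1.36070849e+00, -1.21001595e-01]), 'joint_velocities': array([-0.00215507, -0.00058866,  0.00125203, -0.00070549, -0.00046325,
       -0.000254  ]), 'effort': array([-2.58146683e-03, -4.04584765e+01, -2.37220323e+01,  6.96293497e-02,
        3.45430069e-02, -1.55407265e-04]), 'tcp_pos': array([0.14971546, 0.55456979, 0.20462252]), 'orientation': array([-4.13099012e-01, -3.11385954e+00,  2.75415492e-03]), 'ft_force': array([ 1.48423773,  1.39017974, -0.24104756]), 'torque': array([ 0.03788145,  0.01519512, -0.00434216]), 'grasp_force': 0.0, 'width': 0.9998333967154014} 0.0188
scene {'fx': 578.0981783596957, 'fy': 578.0981783596957, 'cx': 313.93918908060016, 'cy': 247.34946447732477, 'xyz': array([ 1.28779677, -0.89280282,  0.87960048]), 'rotation': array([0.94287294, 0.35926061, 0.65240822])}
top {'fx': 451.4544890918109, 'fy': 451.4544890918109, 'cx': 316.47034681506364, 'cy': 232.58521252414698, 'xyz': array([ 0.38367283, -0.08459228,  1.2747436 ]), 'rotation': array([ 0.11883341, -0.12887109, -1.53669521])}
```

View pics/scene0.png

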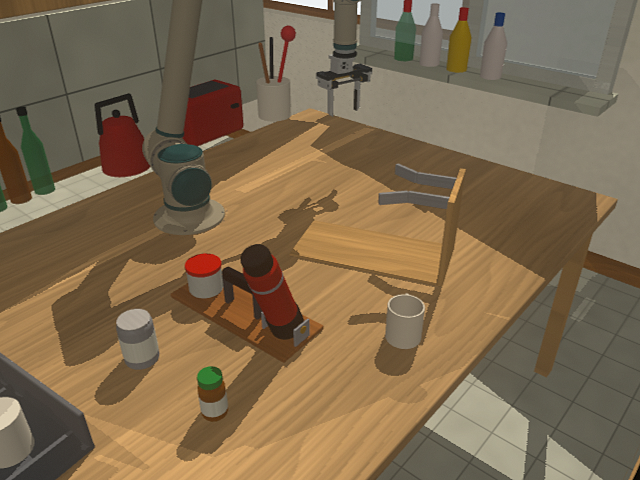

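View pics/top0.png

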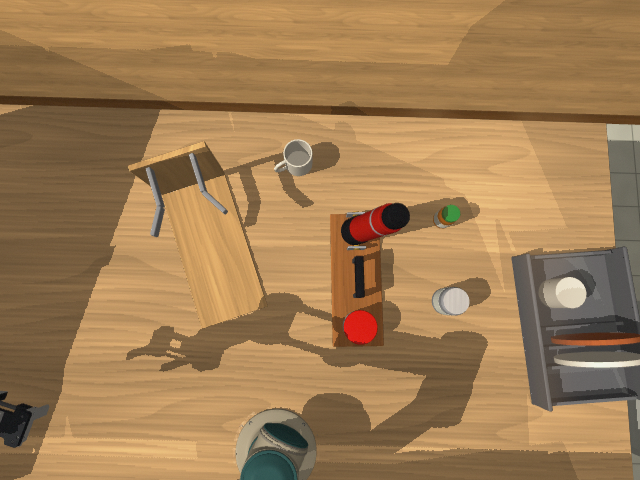

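The scene shows the carrier in mid-table, flask leaning to the right (−y), dock behind-left at an angle. In the top view the tray corners are near (331,214), (384,346), the lid is at (361,327), and the dock board runs from (203,327)/(266,293) up to the wall near (170,160). I'll zoom in for exact corners.

```bash
python3 - <<'E'
import cv2,numpy as np
i=cv2.imread("pics/top0.png")
a=i[130:340,120:280];b=i[190:360,310:420]
f=lambda c:cv2.resize(c,None,fx=2.8,fy=2.8,interpolation=cv2.INTER_CUBIC)
a=f(a);b=f(b);o=np.zeros((590,770,3),np.uint8);o[:a.shape[0],:a.shape[1]]=a;o[:b.shape[0],450:450+b.shape[1]]=b
cv2.imwrite("pics/crop0.png",o)
E
```

```text
(no output)
```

View pics/crop0.png

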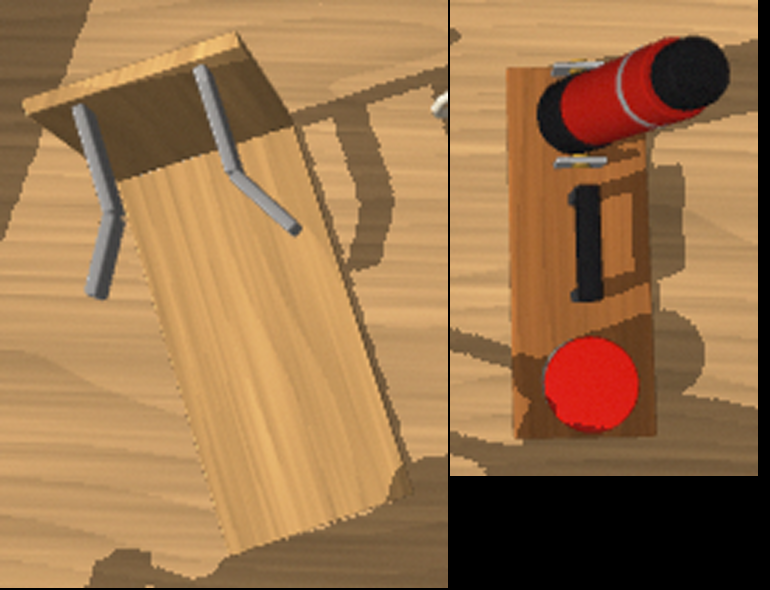

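The crop shows dock board corners at top-image pixels (203.2,327.5), (267,305), (162.9,194.3), (224.6,175). The tray corners are (330.7,213.9), (332.9,346.4), (383.6,345.7), the bar centre (359.6,276.8) and the lid centre (360.7,327.1).

```bash
cat > h.py <<'E'
import numpy as np,cv2
from scipy.optimize import least_squares
from scipy.spatial.transform import Rotation as R
from station import manip
def proj(c,P):
    P=np.atleast_2d(P);q=R.from_rotvec(c["rotation"]).inv().apply(P-c["xyz"])
    return np.c_[c["cx"]-c["fx"]*q[:,0]/q[:,2], c["cy"]+c["fy"]*q[:,1]/q[:,2]]
def ray(c,uv,z):
    d=R.from_rotvec(c["rotation"]).apply([(uv[0]-c["cx"])/c["fx"],-(uv[1]-c["cy"])/c["fy"],-1])
    return c["xyz"]+d*(z-c["xyz"][2])/d[2]
def pose2(p): return np.array([p[0],p[1],0]),R.from_euler('z',p[2])
Z1,Z2,RAD=0.03,0.19,0.036   # red body extent along flask z
def hull(c,pos,rot,phi):
    """red body outline; pos,rot carrier pose (rot = tray), phi flask lean rel. to tray about x"""
    t=np.linspace(0,2*np.pi,24)
    P=np.vstack([np.c_[RAD*np.cos(t),RAD*np.sin(t),0*t+z] for z in(Z1,Z2)])
    W=pos+rot.apply([.13,0,.045]+R.from_euler('x',phi).apply(P))
    return cv2.convexHull(proj(c,W).astype(np.float32))
def feat(h):
    m=cv2.moments(h);c=np.array([m["m10"],m["m01"]])/m["m00"]
    a=.5*np.arctan2(2*m["mu11"],m["mu20"]-m["mu02"])
    return c,a,m["m00"]
def redhull(img,c,pos,rot,lean):
    hsv=cv2.cvtColor(img,cv2.COLOR_RGB2HSV)
    m=((hsv[...,0]<6)|(hsv[...,0]>173))&(hsv[...,1]>170)&(hsv[...,2]>60)
    reg=np.zeros(m.shape,np.uint8)
    H=np.vstack([hull(c,pos,rot,l) for l in lean])
    cv2.fillConvexPoly(reg,cv2.convexHull(H).astype(np.int32),1);reg=cv2.dilate(reg,np.ones((9,9)))
    lid=np.array([[-.13+.05*np.cos(t),.05*np.sin(t),z] for t in np.linspace(0,6.3,24) for z in(.07,.092)])
    cv2.fillConvexPoly(reg,cv2.convexHull(proj(c,pos+rot.apply(lid)).astype(np.int32)),0)
    m=(m&(reg>0)).astype(np.uint8)
    m=cv2.morphologyEx(m,cv2.MORPH_OPEN,np.ones((2,2)))
    k=cv2.morphologyEx(m,cv2.MORPH_CLOSE,np.ones((9,9)))
    n,l,s,_=cv2.connectedComponentsWithStats(k);i=1+np.argmax(s[1:,4])
    pts=cv2.findNonZero((m&(l==i)).astype(np.uint8))
    return cv2.convexHull(pts.astype(np.float32))
E
python3 - <<'E'
from h import *
T=manip.camera_model("top");S=manip.camera_model("scene")
fit=lambda L,X,x0:least_squares(lambda p:(proj(T,pose2(p)[0]+pose2(p)[1].apply(L))-X).ravel(),x0)
Lc=[[.185,.07,.012],[-.185,.07,.012],[-.185,-.07,.012],[0,0,.108],[-.13,0,.088]]
Xc=[[330.7,213.9],[332.9,346.4],[383.6,345.7],[359.6,276.8],[360.7,327.1]]
Ld=[[-.2,.095,.008],[-.2,-.095,.008],[.2,.095,.008],[.2,-.095,.008]]
Xd=[[203.2,327.5],[267.1,305],[162.9,194.3],[224.6,175]]
for L,X in((Lc,Xc),(Ld,Xd)):
    r=fit(np.array(L),np.array(X),[.4,.0,0]);print(r.x.round(4),r.fun.round(1))
    if L is Lc:pc=r.x
for n,c,uv,z in(("mug",T,(297,156),.09),("jar",T,(450,214),.1),("can",T,(454,301),.11)):print(n,ray(c,uv,z))
pos,rot=pose2(pc)
import h
for n,c in(("top",T),("scene",S)):
    im=cv2.imread(f"pics/{n}0.png")[:,:,::-1].copy()
    H=redhull(im,c,pos,rot,[.2,.35]);f=feat(H);print(n,f)
    for z1 in(.01,.02,.03):
        for z2 in(.17,.18,.19,.2):
            h.Z1,h.Z2=z1,z2;g=feat(hull(c,pos,rot,.35));print(z1,z2,(g[0]-f[0]).round(1),round(g[1]-f[1],3),round(g[2]/f[2],2))
E
```

```text
[ 0.4598 -0.2052  0.0412] [-0.3 -0.4 -0.4  0.4  0.3  0.4  0.5 -0.6 -0.1  0.1]
[0.5307 0.1974 0.3636] [-0.8  1.   1.2  0.5 -1.  -0.1  0.6 -1.6]
mug [ 0.78299165 -0.0298947   0.09      ]
jar [ 0.63254144 -0.44281031  0.1       ]
can [ 0.40367683 -0.44619859  0.11      ]
top (array([374.04143917, 224.899902  ]), np.float64(-0.33108358009608746), 1190.5)
0.01 0.17 [-0.6 -0.6] -0.013 1.17
0.01 0.18 [ 0.6 -1. ] -0.013 1.23
0.01 0.19 [ 1.7 -1.4] -0.013 1.29
0.01 0.2 [ 2.9 -1.8] -0.013 1.35
0.02 0.17 [ 0.2 -0.8] -0.013 1.13
0.02 0.18 [ 1.3 -1.2] -0.013 1.19
0.02 0.19 [ 2.4 -1.6] -0.013 1.25
0.02 0.2 [ 3.6 -2.1] -0.013 1.31
0.03 0.17 [ 0.9 -1.1] -0.013 1.1
0.03 0.18 [ 2.  -1.5] -0.013 1.16
0.03 0.19 [ 3.2 -1.9] -0.013 1.22
0.03 0.2 [ 4.3 -2.3] -0.013 1.28
scene (array([272.49739383, 292.23780227]), np.float64(1.1903949397376863), 1950.5)
0.01 0.17 [-0.5  2. ] -0.062 1.22
0.01 0.18 [-1.3  0.4] -0.062 1.29
0.01 0.19 [-2.  -1.3] -0.062 1.35
0.01 0.2 [-2.8 -2.9] -0.063 1.42
0.02 0.17 [-1.1  0.8] -0.062 1.18
0.02 0.18 [-1.8 -0.8] -0.062 1.24
0.02 0.19 [-2.6 -2.4] -0.062 1.31
0.02 0.2 [-3.4 -4.1] -0.063 1.37
0.03 0.17 [-1.6 -0.4] -0.062 1.13
0.03 0.18 [-2.4 -2. ] -0.062 1.2
0.03 0.19 [-3.2 -3.6] -0.062 1.26
0.03 0.2 [-3.9 -5.3] -0.063 1.33
```

```bash
python3 - <<'E'
from h import *
T=manip.camera_model("top");S=manip.camera_model("scene")
pos,rot=pose2([.4598,-.2052,.0412])
o=[]
for n,c in(("top",T),("scene",S)):
    im=cv2.imread(f"pics/{n}0.png")[:,:,::-1].copy()
    H=redhull(im,c,pos,rot,[.2,.35]);G=hull(c,pos,rot,.35)
    v=im[:,:,::-1].copy();x,y,w,hh=cv2.boundingRect(np.vstack([H,G]).astype(np.int32))
    v=v[y-15:y+hh+15,x-15:x+w+15].copy();v=cv2.resize(v,None,fx=4,fy=4,interpolation=0)
    for Q,col in((H,(255,255,0)),(G,(0,255,0))):cv2.polylines(v,[((Q-[x-15,y-15]+.5)*4).astype(np.int32)],True,col,1)
    b=np.zeros((590,395,3),np.uint8);b[:min(590,v.shape[0]),:min(395,v.shape[1])]=v[:590,:395];o.append(b)
cv2.imwrite("pics/ov1.png",np.hstack(o))
im=cv2.imread("pics/scene0.png");print(cv2.cvtColor(im,cv2.COLOR_BGR2HSV)[295,250:300:2].tolist())
E
```

```text
[[14, 180, 153], [14, 140, 91], [5, 188, 76], [5, 200, 88], [5, 210, 90], [5, 221, 91], [5, 228, 93], [5, 220, 95], [6, 215, 95], [4, 197, 96], [5, 209, 95], [4, 199, 96], [6, 207, 95], [6, 202, 97], [5, 212, 94], [6, 204, 95], [6, 203, 94], [6, 200, 93], [7, 203, 93], [7, 203, 98], [4, 219, 105], [15, 137, 171], [16, 130, 171], [16, 131, 170], [17, 128, 171]]
```

View pics/ov1.png

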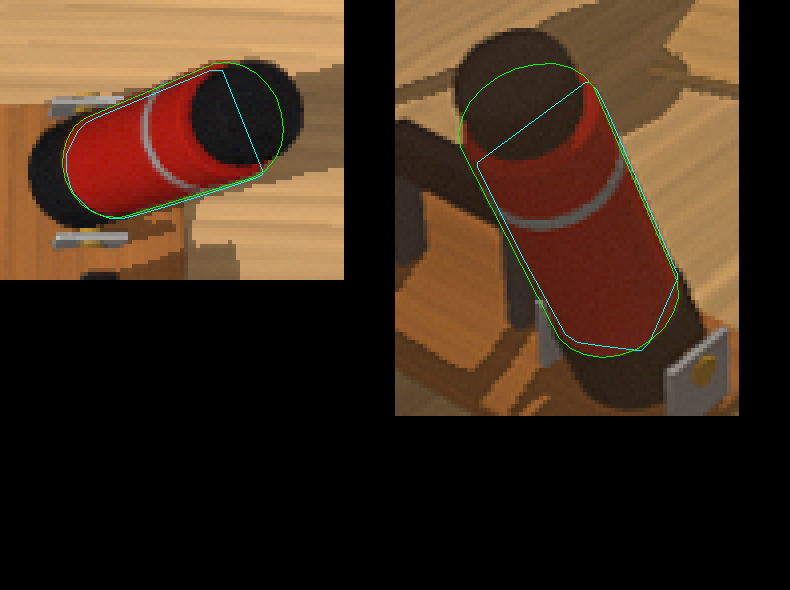

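>>> play_rows(claw=[1, 1, 1, 1], slide=[[0, -1, 0], [0, -1, 0], [0, -1, 0], [0, -1, 0]], dr=[[0, 0, 0], [0, 0, 0], [0, 0, 0], [0, 0, 0]])

```text
clock: 0.6
tcp_pos: [0.0867, 0.3213, 0.205]
orientation: [-0.413, -3.114, 0.001]
ft_force: [-0.3, -0.5, 0.7]
width: 1.005
grasp_force: 0.0
```

```bash
python3 - <<'E'
from h import *
s=manip.get_state();print(s["clock"],s["tcp_pos"],s["orientation"],s["joint_positions"])
E
```

```text
0.6 [0.08665453 0.32130471 0.20498247] [-4.12537498e-01 -3.11436154e+00  1.38228606e-03] [ 1.09760620e+00 -1.03561599e-01  1.93738056e+00 -2.79125039e-04
  1.30861181e+00 -2.09725169e-01]
```

The overlay shows the model outline fitting the flask well in both views; only the black cap cuts the red off. I'll model the cap too and plan the approach.

```bash
cat >> h.py <<'E'
ALPHA=.35;UP=3
def tool_pose(pos,rot):
    """TCP pose for a carrier pose (tool leaning back by ALPHA)"""
    s,c=np.sin(ALPHA),np.cos(ALPHA)
    M=rot*R.from_matrix(np.array([[-c,0,-s],[0,1,0],[s,0,-c]]).T.reshape(3,3).T if 0 else np.column_stack([[-c,0,-s],[0,1,0],[s,0,-c]]))
    return pos+rot.apply([0,0,.094])+.0188*M.apply([0,0,1]),M
def rows(p0,r0,way,dec=2):
    """way: list of (p,r) per row -> slide, dr (tool axes, scaled)"""
    S,D=[],[]
    for p,r in way:
        s=np.round(r0.inv().apply(p-p0)/.06,dec);d=np.round((r0.inv()*r).as_rotvec()/np.radians(5),dec)
        S.append((s+0).tolist());D.append((d+0).tolist())
        p0=p0+r0.apply(s*.06);r0=r0*R.from_rotvec(d*np.radians(5))
    return S,D
def line(p0,r0,p1,r1,n,smooth=True):
    w=(r0.inv()*r1).as_rotvec();o=[]
    for i in range(1,n+1):
        t=i/n;t=t*t*(3-2*t) if smooth else t
        o.append((p0+t*(p1-p0),r0*R.from_rotvec(t*w)))
    return o
def tcp():
    s=manip.get_state();return np.array(s["tcp_pos"]),R.from_rotvec(s["orientation"])
def redmask(img):
    hsv=cv2.cvtColor(img,cv2.COLOR_RGB2HSV)
    m=((hsv[...,0]<9)|(hsv[...,0]>172))&(hsv[...,1]>165)&(hsv[...,2]>45)
    return cv2.morphologyEx(m.astype(np.uint8),cv2.MORPH_CLOSE,np.ones((5,5)))
def model(c,pos,rot,lean,z1,z2,x0,y0,w,h_):
    t=np.linspace(0,2*np.pi,32);o=[]
    for a,b in((z1,z2),(z2,.23)):
        P=np.vstack([np.c_[RAD*np.cos(t),RAD*np.sin(t),0*t+z] for z in(a,b)])
        W=pos+rot.apply([.13,0,.045]+R.from_euler('x',lean).apply(P))
        o.append(cv2.convexHull(((proj(c,W)-[x0,y0]+.5)*UP).astype(np.float32)))
    m=np.zeros((h_*UP,w*UP),np.uint8)
    for q,v in zip(o,(1,0)):cv2.fillConvexPoly(m,(q*16).round().astype(np.int32),v,shift=4)
    return m
CAL=(.025,.19)
def measure(imgs,cams,pos,rot,guess,span=.3):
    """lean of flask rel. to tray delta, plus lateral offset, by mask overlap"""
    D=[]
    for im,c in zip(imgs,cams):
        B=np.vstack([hull(c,pos,rot,guess+s) for s in(-span,0,span)]).astype(np.int32)
        x,y,w,h_=cv2.boundingRect(B);x-=12;y-=12;w+=24;h_+=24
        x,y=max(x,0),max(y,0);k=redmask(im)
        lid=np.array([[-.13+.048*np.cos(t),.048*np.sin(t),z] for t in np.linspace(0,6.3,24) for z in(.07,.09)])
        cv2.fillConvexPoly(k,cv2.convexHull(proj(c,pos+rot.apply(lid)).astype(np.int32)),0)
        k=k[y:y+h_,x:x+w];D.append((c,cv2.resize(k,None,fx=UP,fy=UP,interpolation=0),x,y,k.shape[1],k.shape[0]))
    def cost(p,each=False):
        e=[np.count_nonzero(model(c,pos+rot.apply([p[2],p[1],0]),rot,p[0],*CAL,x,y,w,h_)!=k)/max(k.sum(),1) for c,k,x,y,w,h_ in D]
        return e if each else sum(e)+(p[1]/.02)**2+(p[2]/.02)**2
    from scipy.optimize import minimize
    b=min((guess+s for s in np.linspace(-span,span,25)),key=lambda g:cost([g,0,0]))
    r=minimize(cost,[b,0,0],method="Nelder-Mead",options=dict(initial_simplex=[[b,0,0],[b+.04,0,0],[b,.004,0],[b,0,.004]],xatol=1e-4,fatol=1e-4))
    return r.x,cost(r.x,True)
E
python3 - <<'E'
import h
from h import *
T=manip.camera_model("top");S=manip.camera_model("scene")
pos,rot=pose2([.4598,-.2052,.0412])
ims=[cv2.imread(f"pics/{n}0.png")[:,:,::-1].copy() for n in("top","scene")]
best=[]
for z1 in(.012,.018,.024,.03):
    for z2 in(.175,.185,.195,.205):
        h.CAL=(z1,z2);x,e=measure(ims,(T,S),pos,rot,.35,.1);best.append((sum(e),z1,z2,x.round(4),np.round(e,3)))
for b in sorted(best,key=lambda b:b[0])[:4]:print(b)
p1,r1=tool_pose(pos,rot);pre=p1-.13*r1.apply([0,0,1])
p0,r0=tcp();S_,D_=rows(p0,r0,line(p0,r0,pre,r1,16));print(p1,pre,r1.as_rotvec());print(S_[:8],D_[:8]);print(S_[8:],D_[8:])
E
```

```text
(np.float64(0.18895173190161477), 0.03, 0.205, array([0.3565, 0.0008, 0.0012]), array([0.11 , 0.079]))
(np.float64(0.2213461681829886), 0.024, 0.205, array([ 3.53e-01, -2.00e-04,  1.30e-03]), array([0.109, 0.113]))
(np.float64(0.27799076959103164), 0.018, 0.205, array([ 0.3533, -0.    ,  0.0013]), array([0.137, 0.141]))
(np.float64(0.3106423470023495), 0.03, 0.195, array([0.3638, 0.0011, 0.0014]), array([0.156, 0.154]))
[ 0.46624101 -0.20493448  0.07633979] [ 0.42170212 -0.20677052  0.19845825] [-0.05750391  2.79105686  0.01016719]
[[-0.09, -0.08, 0.0], [-0.24, -0.22, 0.01], [-0.37, -0.36, 0.01], [-0.48, -0.46, 0.02], [-0.56, -0.56, 0.03], [-0.6, -0.64, 0.05], [-0.63, -0.7, 0.08], [-0.62, -0.74, 0.09]] [[-0.01, -0.04, -0.04], [-0.02, -0.13, -0.11], [-0.03, -0.2, -0.17], [-0.04, -0.25, -0.22], [-0.04, -0.3, -0.26], [-0.06, -0.34, -0.29], [-0.05, -0.36, -0.31], [-0.06, -0.37, -0.33]]
[[-0.6, -0.76, 0.1], [-0.55, -0.75, 0.12], [-0.5, -0.71, 0.12], [-0.43, -0.66, 0.12], [-0.34, -0.56, 0.11], [-0.26, -0.44, 0.09], [-0.16, -0.28, 0.06], [-0.05, -0.1, 0.02]] [[-0.06, -0.37, -0.32], [-0.05, -0.36, -0.31], [-0.06, -0.34, -0.29], [-0.04, -0.3, -0.26], [-0.04, -0.25, -0.22], [-0.03, -0.2, -0.17], [-0.02, -0.13, -0.11], [-0.01, -0.04, -0.04]]
```

>>> play_rows(claw=[1, 1, 1, 1, 1, 1, 1, 1], slide=[[-0.09, -0.08, 0.0], [-0.24, -0.22, 0.01], [-0.37, -0.36, 0.01], [-0.48, -0.46, 0.02], [-0.56, -0.56, 0.03], [-0.6, -0.64, 0.05], [-0.63, -0.7, 0.08], [-0.62, -0.74, 0.09]], dr=[[-0.01, -0.04, -0.04], [-0.02, -0.13, -0.11], [-0.03, -0.2, -0.17], [-0.04, -0.25, -0.22], [-0.04, -0.3, -0.26], [-0.06, -0.34, -0.29], [-0.05, -0.36, -0.31], [-0.06, -0.37, -0.33]])

```text
clock: 1.6
tcp_pos: [0.2482, 0.0743, 0.2024]
orientation: [0.178, 2.969, 0.01]
ft_force: [0.9, 1.1, 0.4]
width: 0.998
grasp_force: 0.0
```

>>> play_rows(claw=[1, 1, 1, 1, 1, 1, 1, 1], slide=[[-0.6, -0.76, 0.1], [-0.55, -0.75, 0.12], [-0.5, -0.71, 0.12], [-0.43, -0.66, 0.12], [-0.34, -0.56, 0.11], [-0.26, -0.44, 0.09], [-0.16, -0.28, 0.06], [-0.05, -0.1, 0.02]], dr=[[-0.06, -0.37, -0.32], [-0.05, -0.36, -0.31], [-0.06, -0.34, -0.29], [-0.04, -0.3, -0.26], [-0.04, -0.25, -0.22], [-0.03, -0.2, -0.17], [-0.02, -0.13, -0.11], [-0.01, -0.04, -0.04]])

```text
clock: 2.6
tcp_pos: [0.4081, -0.1847, 0.1942]
orientation: [-0.037, 2.808, 0.016]
ft_force: [-0.1, 0.0, -0.8]
width: 1.004
grasp_force: 0.0
```

```bash
sed -i 's/^CAL=.*/CAL=(.031,.207)/' h.py; python3 - <<'E'
from h import *
pos,rot=pose2([.4598,-.2052,.0412])
p1,r1=tool_pose(pos,rot);p0,r0=tcp();print(p0,r0.as_rotvec(),manip.get_state()["joint_positions"].round(2))
print(rows(p0,r0,line(p0,r0,p1,r1,6)))
im=manip.snapshot("wrist");cv2.imwrite("pics/w1.png",im[:,:,::-1])
E
```

```text
[ 0.40806667 -0.18473845  0.19416988] [-0.03694999  2.80765215  0.01635931] [-0.8  -0.07  1.99  0.29  1.01 -2.53]
([[-0.02, -0.03, 0.16], [-0.05, -0.07, 0.4], [-0.06, -0.09, 0.52], [-0.06, -0.09, 0.53], [-0.04, -0.07, 0.4], [-0.02, -0.03, 0.16]], [[0.0, -0.01, -0.01], [0.01, -0.04, -0.04], [0.0, -0.04, -0.04], [0.01, -0.05, -0.04], [0.0, -0.03, -0.03], [0.0, -0.02, -0.01]])
```

View pics/w1.png

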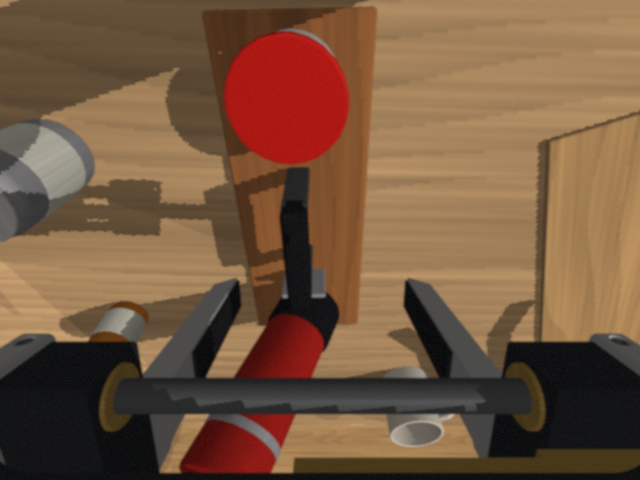

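The wrist view shows the handle bar between the open fingers, (290,170)–(300,300), with the flask leaning clear to the left.

>>> play_rows(claw=[1, 1, 1, 1, 1, 1, 1], slide=[[-0.02, -0.03, 0.16], [-0.05, -0.07, 0.4], [-0.06, -0.09, 0.52], [-0.06, -0.09, 0.53], [-0.04, -0.07, 0.4], [-0.02, -0.03, 0.16], [0, 0, 0]], dr=[[0.0, -0.01, -0.01], [0.01, -0.04, -0.04], [0.0, -0.04, -0.04], [0.01, -0.05, -0.04], [0.0, -0.03, -0.03], [0.0, -0.02, -0.01], [0, 0, 0]])

```text
clock: 3.52
tcp_pos: [0.4654, -0.2027, 0.0763]
orientation: [-0.06, 2.791, 0.012]
ft_force: [0.6, 0.6, 0.3]
width: 1.001
grasp_force: 0.0
```

```bash
python3 - <<'E'
from h import *
pos,rot=pose2([.4598,-.2052,.0412])
p1,r1=tool_pose(pos,rot);p0,r0=tcp();s=manip.get_state();print(p0,p0-p1,(r0.inv()*r1).as_rotvec(),s["joint_positions"].round(2),s["ft_force"])
print(rows(p0,r0,line(p0,r0,p1,r1,2,False)))
E
```

```text
[ 0.46542371 -0.20266468  0.07629318] [-8.17293535e-04  2.26979638e-03 -4.66112721e-05] [ 1.51977223e-03 -8.94361897e-05  1.20448307e-03] [-0.74  0.16  2.1   0.4   0.67 -2.65] [0.63985384 0.60005295 0.26860072]
([[-0.01, -0.02, 0.0], [0.0, -0.02, 0.0]], [[0.01, 0.0, 0.01], [0.01, 0.0, 0.0]])
```

>>> play_rows(claw=[0.5, 0.2, 0, 0, 0, 0, 0, 0], slide=[[-0.01, -0.02, 0], [0, -0.02, 0], [0, 0, 0], [0, 0, 0], [0, 0, 0], [0, 0, 0], [0, 0, 0], [0, 0, 0]], dr=[[0, 0, 0], [0, 0, 0], [0, 0, 0], [0, 0, 0], [0, 0, 0], [0, 0, 0], [0, 0, 0], [0, 0, 0]], newtons=55)

```text
clock: 4.53
tcp_pos: [0.4661, -0.2049, 0.0768]
orientation: [-0.058, 2.791, 0.013]
ft_force: [2.1, 3.2, 1.8]
width: 0.23
grasp_force: 55.0
```

```bash
python3 - <<'E'
from h import *
p0,r0=tcp();s=manip.get_state();print(s["clock"],p0,r0.as_rotvec(),s["joint_positions"].round(3),s["ft_force"],s["torque"],s["width"],s["grasp_force"])
E
```

```text
4.525 [ 0.46611319 -0.20486215  0.07677283] [-0.05849841  2.79062215  0.01324013] [-0.744  0.162  2.1    0.405  0.669 -2.649] [2.05164084 3.24451196 1.75567287] [ 0.34940308 -0.03032002  0.15786138] 0.22958468197879534 54.99581515789032
```

```bash
cat >> h.py <<'E'
# grasp: carrier in tool frame
RT=R.from_rotvec([-.0585,2.7906,.0132]);PT=np.array([.4661,-.2049,.0768])
RC0=R.from_euler('z',.0412);PC0=np.array([.4598,-.2052,0.])
CR=RT.inv()*RC0;CP=RT.inv().apply(PC0-PT)
def carrier(p=None,r=None):
    if p is None:p,r=tcp()
    return p+r.apply(CP),r*CR
def tool_for(pos,rot):
    r=rot*CR.inv();return pos-r.apply(CP),r
def rot_of(yaw,psi): return R.from_euler('z',yaw)*R.from_euler('x',psi)
def yawpsi(rot):
    e=rot.as_euler('ZYX');return e[0],e[2],e[1]
def grip_to_pos(g,yaw,psi): return g-rot_of(yaw,psi).apply([0,0,.094])
def carr_rows(way,dec=2):
    """way: list of (grip point, yaw, psi) -> rows"""
    p,r=tcp();return rows(p,r,[tool_for(grip_to_pos(np.array(g),y,s),rot_of(y,s)) for g,y,s in way],dec)
E
python3 - <<'E'
from h import *
g0=np.array([.4598,-.2052,.094]);g1=g0+[0,0,.06];g2=np.array([.37,-.07,.234])
sm=lambda t:t*t*(3-2*t)
way=[(g0+(g1-g0)*sm(i/6),.0412,0) for i in range(1,7)]+[(g1+(g2-g1)*sm(i/10),.0412+.06*sm(i/10),0) for i in range(1,11)]
S,D=carr_rows(way);print(S[:8],D[:8]);print(S[8:],D[8:])
E
```

```text
[[-0.03, 0.0, -0.07], [-0.06, 0.0, -0.17], [-0.08, 0.0, -0.23], [-0.08, 0.0, -0.23], [-0.07, 0.0, -0.17], [-0.02, 0.0, -0.07], [0.02, 0.07, -0.05], [0.07, 0.17, -0.13]] [[0.0, 0.0, 0.0], [0.0, 0.0, 0.0], [0.0, 0.0, 0.0], [0.0, 0.0, 0.0], [0.0, 0.0, 0.0], [0.0, 0.0, 0.0], [-0.01, 0.0, -0.02], [-0.01, 0.0, -0.05]]
[[0.09, 0.26, -0.19], [0.11, 0.32, -0.24], [0.12, 0.35, -0.25], [0.12, 0.35, -0.25], [0.11, 0.32, -0.23], [0.08, 0.27, -0.19], [0.06, 0.18, -0.13], [0.02, 0.07, -0.05]] [[-0.03, 0.0, -0.07], [-0.03, 0.0, -0.09], [-0.04, 0.0, -0.09], [-0.03, 0.0, -0.1], [-0.03, 0.0, -0.09], [-0.03, 0.0, -0.07], [-0.02, 0.0, -0.05], [-0.01, 0.0, -0.02]]
```

>>> play_rows(claw=[0, 0, 0, 0, 0, 0, 0, 0], slide=[[-0.03, 0.0, -0.07], [-0.06, 0.0, -0.17], [-0.08, 0.0, -0.23], [-0.08, 0.0, -0.23], [-0.07, 0.0, -0.17], [-0.02, 0.0, -0.07], [0.02, 0.07, -0.05], [0.07, 0.17, -0.13]], dr=[[0.0, 0.0, 0.0], [0.0, 0.0, 0.0], [0.0, 0.0, 0.0], [0.0, 0.0, 0.0], [0.0, 0.0, 0.0], [0.0, 0.0, 0.0], [-0.01, 0.0, -0.02], [-0.01, 0.0, -0.05]])

```text
clock: 5.52
tcp_pos: [0.4559, -0.191, 0.1446]
orientation: [-0.068, 2.792, 0.014]
ft_force: [-0.6, -0.2, -8.1]
width: 0.229
grasp_force: 55.0
```

>>> play_rows(claw=[0, 0, 0, 0, 0, 0, 0, 0], slide=[[0.09, 0.26, -0.19], [0.11, 0.32, -0.24], [0.12, 0.35, -0.25], [0.12, 0.35, -0.25], [0.11, 0.32, -0.23], [0.08, 0.27, -0.19], [0.06, 0.18, -0.13], [0.02, 0.07, -0.05]], dr=[[-0.03, 0.0, -0.07], [-0.03, 0.0, -0.09], [-0.04, 0.0, -0.09], [-0.03, 0.0, -0.1], [-0.03, 0.0, -0.09], [-0.03, 0.0, -0.07], [-0.02, 0.0, -0.05], [-0.01, 0.0, -0.02]])

```text
clock: 6.52
tcp_pos: [0.3757, -0.0694, 0.2171]
orientation: [-0.144, 2.787, 0.025]
ft_force: [-0.3, -0.8, -8.4]
width: 0.231
grasp_force: 55.0
```

```bash
cat >> h.py <<'E'
def look(guess,span=.3,name=None):
    cams=[manip.camera_model(n) for n in("top","scene")]
    pos,rot=carrier();y,s,pit=yawpsi(rot);t=manip.get_state()["clock"]
    im=[manip.snapshot("top"),manip.snapshot("scene")]
    if name:
        for n,i in zip(("top","scene"),im):cv2.imwrite(f"pics/{n}_{name}.png",i[:,:,::-1])
    x,e=measure(im,cams,pos,rot,guess,span)
    st=manip.get_state();g=pos+rot.apply([0,0,.094])
    print(f"t={t:.2f} pos={pos.round(4)} yaw={y:.3f} psi={s:.3f} pitch={pit:.3f} delta={x[0]:.4f} phi={x[0]+s:.4f} off={x[1:].round(4)} err={np.round(e,2)} F={np.round(st['ft_force'],1)} j6={st['joint_positions'][5]:.2f}")
    return x[0],y,s,g
TAU=.66
def plan(d,psi,y,g,g1,y1,n,ntrans=0,kt=.5,lag=.1,rate=.085,target=0.):
    """roll plan for n rows from measured delta; grip moves g->g1, yaw y->y1 smoothly in n rows"""
    d=(d+psi)*np.exp(lag/TAU)-psi          # during the pictures the arm holds
    way=[];p=psi
    for i in range(1,n+1):
        t=i/n;a=t*t*(3-2*t)
        for _ in range(5):
            pn=np.clip(-(1+kt)*(d-target)-target,psi-rate,psi+rate)
        q=psi+(pn-psi)*.5
        d=np.clip((d+q)*np.exp(.125/TAU)-q,-.35,.35);psi=pn
        way.append((g+(g1-g)*a,y+(y1-y)*a,psi))
    S,D=carr_rows(way);print("psi",np.round([w[2] for w in way],3),"pred delta %.3f phi %.3f"%(d,d+psi));print(S,D)
E
python3 - <<'E'
from h import *
d,y,s,g=look(.35,.1,"a")
print(g);plan(.35,s,y,g,np.array([.37,-.07,.234]),y,8)
E
```

```text
t=6.53 pos=[ 0.3696 -0.0702  0.1403] yaw=0.102 psi=-0.002 pitch=-0.001 delta=0.3718 phi=0.3696 off=[0.0013 0.0015] err=[0.11 0.08] F=[-0.4 -0.1 -8.9] j6=-2.38
[ 0.36945377 -0.07000109  0.23431242]
psi [-0.087 -0.172 -0.257 -0.342 -0.427 -0.512 -0.474 -0.419] pred delta 0.244 phi -0.175
[[0.0, -0.02, -0.01], [0.0, -0.02, 0.0], [0.0, -0.02, 0.0], [0.0, -0.03, 0.0], [0.0, -0.02, 0.01], [0.0, -0.03, 0.0], [0.0, 0.02, 0.0], [0.0, 0.01, 0.0]] [[0.91, 0.01, -0.34], [0.92, 0.0, -0.33], [0.91, 0.0, -0.34], [0.92, 0.0, -0.33], [0.91, 0.0, -0.34], [0.92, 0.0, -0.33], [-0.41, 0.0, 0.15], [-0.6, 0.0, 0.22]]
```

>>> play_rows(claw=[0, 0, 0, 0, 0, 0], slide=[[0.0, -0.02, -0.01], [0.0, -0.02, 0.0], [0.0, -0.02, 0.0], [0.0, -0.03, 0.0], [0.0, -0.02, 0.01], [0.0, -0.03, 0.0]], dr=[[0.91, 0.01, -0.34], [0.92, 0.0, -0.33], [0.91, 0.0, -0.34], [0.92, 0.0, -0.33], [0.91, 0.0, -0.34], [0.92, 0.0, -0.33]])

```text
clock: 7.38
tcp_pos: [0.377, -0.077, 0.2175]
orientation: [-0.259, 2.683, -0.673]
ft_force: [-1.1, -0.7, -10.1]
width: 0.233
grasp_force: 55.0
```

```bash
python3 - <<'E'
from h import *
G=np.array([.37,-.07,.234])
d,y,s,g=look(.3,.15)
plan(d,s,y,g,G,.102,4,kt=.4)
E
```

```text
t=7.38 pos=[ 0.3744 -0.1149  0.1505] yaw=0.100 psi=-0.509 pitch=-0.000 delta=0.2889 phi=-0.2205 off=[0.0015 0.0019] err=[0.17 0.11] F=[-0.1 -0.2 -8.3] j6=-1.37
psi [-0.424 -0.339 -0.254 -0.204] pred delta 0.129 phi -0.076
[[0.0, -0.01, -0.01], [0.0, 0.01, 0.0], [-0.01, 0.02, -0.01], [0.0, 0.01, 0.0]] [[-0.87, 0.0, 0.4], [-0.92, -0.01, 0.33], [-0.92, 0.0, 0.32], [-0.54, 0.0, 0.2]]
```

>>> play_rows(claw=[0, 0, 0, 0], slide=[[0.0, -0.01, -0.01], [0.0, 0.01, 0.0], [-0.01, 0.02, -0.01], [0.0, 0.01, 0.0]], dr=[[-0.87, 0.0, 0.4], [-0.92, -0.01, 0.33], [-0.92, 0.0, 0.32], [-0.54, 0.0, 0.2]])

```text
clock: 7.98
tcp_pos: [0.3775, -0.0772, 0.2201]
orientation: [-0.183, 2.761, -0.258]
ft_force: [-0.1, -0.1, -8.6]
width: 0.232
grasp_force: 55.0
```

```bash
python3 - <<'E'
from h import *
G=np.array([.37,-.07,.234])
d,y,s,g=look(.13,.25)
plan(d,s,y,g,G,.102,4,kt=.4)
E
```

```text
t=7.97 pos=[ 0.3731 -0.0934  0.1449] yaw=0.095 psi=-0.205 pitch=-0.005 delta=0.0935 phi=-0.1117 off=[-0.0001  0.0018] err=[0.35 0.18] F=[-0.3 -0.7 -9.2] j6=-2.06
psi [-0.12  -0.08  -0.067 -0.06 ] pred delta 0.038 phi -0.021
[[0.0, 0.05, 0.0], [0.01, 0.04, 0.01], [0.01, 0.03, 0.02], [0.0, 0.02, 0.0]] [[-0.95, 0.04, 0.3], [-0.45, 0.0, 0.13], [-0.14, 0.0, 0.03], [-0.09, -0.01, 0.01]]
```

>>> play_rows(claw=[0, 0, 0, 0], slide=[[0.0, 0.05, 0.0], [0.01, 0.04, 0.01], [0.01, 0.03, 0.02], [0.0, 0.02, 0.0]], dr=[[-0.95, 0.04, 0.3], [-0.45, 0.0, 0.13], [-0.14, 0.0, 0.03], [-0.09, -0.01, 0.01]])

```text
clock: 8.57
tcp_pos: [0.3752, -0.068, 0.2157]
orientation: [-0.166, 2.785, -0.055]
ft_force: [0.2, 0.3, -9.6]
width: 0.231
grasp_force: 55.0
```

```bash
python3 - <<'E'
from h import *
G=np.array([.37,-.07,.234])
d,y,s,g=look(.04,.25,"b")
plan(d,s,y,g,G,.102,4,kt=.5)
o=[]
for n in("top","scene"):
    c=manip.camera_model(n);im=cv2.imread(f"pics/{n}_b.png");pos,rot=carrier()
    H=hull(c,pos,rot,d);x,yy,w,h_=cv2.boundingRect(H.astype(np.int32));v=im[yy-35:yy+h_+35,x-35:x+w+35].copy();v=cv2.resize(v,None,fx=3,fy=3,interpolation=0)
    cv2.polylines(v,[((H-[x-35,yy-35]+.5)*3).astype(np.int32)],True,(0,255,0),1)
    b=np.zeros((590,395,3),np.uint8);v=v[:590,:395];b[:v.shape[0],:v.shape[1]]=v;o.append(b)
cv2.imwrite("pics/ov2.png",np.hstack(o))
E
```

```text
t=8.57 pos=[ 0.3693 -0.0734  0.1391] yaw=0.108 psi=-0.061 pitch=0.002 delta=0.1702 phi=0.1096 off=[0.002  0.0021] err=[0.36 0.09] F=[ 0.1  0.6 -9.1] j6=-2.30
psi [-0.146 -0.231 -0.314 -0.295] pred delta 0.174 phi -0.121
[[0.0, -0.03, 0.0], [-0.01, -0.04, 0.0], [0.0, -0.04, 0.0], [0.0, 0.0, 0.0]] [[0.92, -0.01, -0.32], [0.92, 0.0, -0.31], [0.91, 0.01, -0.31], [-0.21, 0.0, 0.08]]
```

View pics/ov2.png

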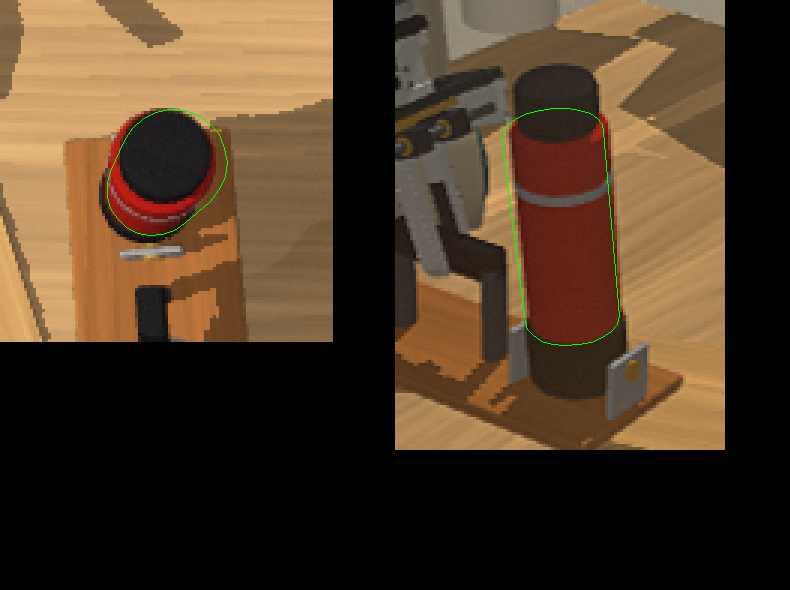

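The overlay shows the flask nearly upright while the fitted outline leans too far to −y, so the estimate is biased because the cap hides the red from above. I'll fit the cap as well.

```bash
cat >> h.py <<'E'
def measure(imgs,cams,pos,rot,guess,span=.3,ret=False):
    from scipy.optimize import minimize
    D=[]
    for im,c in zip(imgs,cams):
        B=np.vstack([hull(c,pos,rot,guess+s) for s in(-span,0,span)]).astype(np.int32)
        x,y,w,h_=cv2.boundingRect(B);x=max(x-25,0);y=max(y-35,0);w+=50;h_+=60
        lid=np.array([[-.13+.048*np.cos(t),.048*np.sin(t),z] for t in np.linspace(0,6.3,24) for z in(.07,.09)])
        k=redmask(im);cv2.fillConvexPoly(k,cv2.convexHull(proj(c,pos+rot.apply(lid)).astype(np.int32)),0)
        dk=(im.max(2)<75).astype(np.uint8)&(1-k)
        k,dk=[cv2.resize(q[y:y+h_,x:x+w],None,fx=UP,fy=UP,interpolation=0) for q in(k,dk)]
        D.append((c,k,dk,x,y,k.shape[1]//UP,k.shape[0]//UP))
    t=np.linspace(0,2*np.pi,32)
    def cyl(c,P0,lean,a,b,r,x,y):
        P=np.vstack([np.c_[r*np.cos(t),r*np.sin(t),0*t+z] for z in(a,b)])
        W=P0+rot.apply([.13,0,.045]+R.from_euler('x',lean).apply(P))
        return (cv2.convexHull(((proj(c,W)-[x,y]+.5)*UP).astype(np.float32))*16).round().astype(np.int32)
    def cost(p,each=False):
        e=[]
        P0=pos+rot.apply([p[2],p[1],0])
        for c,k,dk,x,y,w,h_ in D:
            m=np.zeros((h_*UP,w*UP),np.uint8)
            cv2.fillConvexPoly(m,cyl(c,P0,p[0],CAL[0],CAL[1],.036,x,y),1,shift=4)
            cv2.fillConvexPoly(m,cyl(c,P0,p[0],CAL[1],.23,CAPR,x,y),2,shift=4)
            e.append((np.count_nonzero((m==1)!=(k>0))+np.count_nonzero((m==2)&(dk==0)))/(UP*UP)/1000)
        return e if each else sum(e)+(p[1]/.01)**2*.5+(p[2]/.01)**2*.5
    b=min((guess+s for s in np.linspace(-span,span,31)),key=lambda g:cost([g,0,0]))
    r=minimize(cost,[b,0,0],method="Nelder-Mead",options=dict(initial_simplex=[[b-.02,-.002,-.002],[b+.03,0,0],[b,.004,0],[b,0,.004]],xatol=1e-4,fatol=1e-4))
    return r.x,cost(r.x,True)
CAPR=.032
E
python3 - <<'E'
import h
from h import *
cams=[manip.camera_model(n) for n in("top","scene")]
for tag,(pos,rot) in(("0",pose2([.4598,-.2052,.0412])),("b",carrier())):
    im=[cv2.imread(f"pics/{n}{tag}.png" if tag=="0" else f"pics/{n}_b.png")[:,:,::-1].copy() for n in("top","scene")]
    for cr in(.030,.033,.036):
        h.CAPR=cr
        for sl in(slice(0,2),slice(0,1),slice(1,2)):
            x,e=measure(im[sl],cams[sl],pos,rot,.35 if tag=="0" else .1,.15);print(tag,cr,sl.start,sl.stop,x.round(4),np.round(e,3))
i=im[0];print(manip.get_state()["clock"])
E
```

```text
0 0.03 0 2 [0.35   0.0009 0.0014] [0.177 0.279]
0 0.03 0 1 [ 3.233e-01 -1.000e-04  4.000e-04] [0.122]
0 0.03 1 2 [0.3547 0.0007 0.0015] [0.262]
0 0.033 0 2 [0.3503 0.0008 0.001 ] [0.247 0.333]
0 0.033 0 1 [0.3409 0.0004 0.0008] [0.239]
0 0.033 1 2 [0.3566 0.001  0.001 ] [0.321]
0 0.036 0 2 [0.3558 0.0008 0.0008] [0.361 0.434]
0 0.036 0 1 [0.3546 0.0005 0.0012] [0.355]
0 0.036 1 2 [0.3528 0.0007 0.0008] [0.43]
b 0.03 0 2 [0.1366 0.0008 0.001 ] [0.193 0.36 ]
b 0.03 0 1 [0.1328 0.0007 0.0008] [0.184]
b 0.03 1 2 [0.1624 0.0006 0.0016] [0.318]
b 0.033 0 2 [0.1555 0.0014 0.0014] [0.377 0.353]
b 0.033 0 1 [0.1476 0.0007 0.0016] [0.373]
b 0.033 1 2 [0.1624 0.0005 0.0015] [0.349]
b 0.036 0 2 [0.1675 0.0015 0.0017] [0.569 0.387]
b 0.036 0 1 [0.1632 0.0007 0.0015] [0.579]
b 0.036 1 2 [0.1567 0.0008 0.001 ] [0.399]
8.675
```

```bash
python3 - <<'E'
import h
from h import *
cams=[manip.camera_model(n) for n in("top","scene")]
L=[]
sets=[]
for tag,(pos,rot) in(("0",pose2([.4598,-.2052,.0412])),("_b",carrier())):
    sets.append((tag,pos,rot,[cv2.imread(f"pics/{n}{tag}.png")[:,:,::-1].copy() for n in("top","scene")]))
h.UP=2
for cr in(.026,.028,.03):
  for z1 in (.03,.036):
    for z2 in(.175,.182,.19,.198):
        h.CAPR=cr;h.CAL=(z1,z2);r=[measure(im,cams,p,ro,.35 if t=="0" else .1,.08) for t,p,ro,im in sets]
        L.append((sum(map(sum,[q[1] for q in r])),cr,z1,z2,[q[0].round(3).tolist() for q in r],[np.round(q[1],2).tolist() for q in r]))
for l in sorted(L,key=lambda l:l[0])[:5]:print(l)
E
```

```text
(np.float64(0.65525), 0.028, 0.03, 0.198, [[0.352, 0.001, 0.002], [0.131, 0.001, 0.001]], [[0.13, 0.16], [0.11, 0.25]])
(np.float64(0.67625), 0.026, 0.03, 0.19, [[0.341, -0.0, 0.0], [0.126, 0.0, 0.0]], [[0.13, 0.17], [0.15, 0.22]])
(np.float64(0.695), 0.028, 0.036, 0.198, [[0.352, 0.001, 0.002], [0.131, 0.0, 0.001]], [[0.15, 0.15], [0.11, 0.28]])
(np.float64(0.7242500000000001), 0.026, 0.036, 0.19, [[0.345, 0.0, 0.001], [0.126, 0.0, -0.0]], [[0.13, 0.18], [0.15, 0.26]])
(np.float64(0.7697499999999999), 0.026, 0.03, 0.198, [[0.345, 0.0, 0.001], [0.135, 0.001, 0.001]], [[0.13, 0.2], [0.2, 0.24]])
```

```bash
cat >> h.py <<'E'
CAPR=.028;CAL=(.030,.198);UP=2
E
python3 - <<'E'
from h import *
p,r=carrier();y,s,_=yawpsi(r);g=p+r.apply([0,0,.094])
plan(.131,s,y,g,np.array([.37,-.07,.234]),.102,4,kt=.4)
E
```

```text
psi [-0.146 -0.211 -0.203 -0.185] pred delta 0.119 phi -0.066
[[0.0, -0.03, 0.0], [-0.01, -0.04, 0.0], [0.0, -0.01, 0.0], [0.0, 0.0, 0.0]] [[0.92, -0.01, -0.32], [0.71, 0.0, -0.24], [-0.08, 0.01, 0.06], [-0.19, 0.0, 0.08]]
```

>>> play_rows(claw=[0, 0, 0, 0], slide=[[0.0, -0.03, 0.0], [-0.01, -0.04, 0.0], [0.0, -0.01, 0.0], [0.0, 0.0, 0.0]], dr=[[0.92, -0.01, -0.32], [0.71, 0.0, -0.24], [-0.08, 0.01, 0.06], [-0.19, 0.0, 0.08]])

```text
clock: 9.18
tcp_pos: [0.3768, -0.0719, 0.2169]
orientation: [-0.188, 2.768, -0.225]
ft_force: [-0.3, 0.1, -8.4]
width: 0.235
grasp_force: 55.0
```

```bash
python3 - <<'E'
from h import *
G=np.array([.37,-.07,.234])
d,y,s,g=look(.12,.2,"c")
plan(d,s,y,g,G,.102,4,kt=.4)
E
```

```text
t=9.18 pos=[ 0.372  -0.0864  0.1414] yaw=0.103 psi=-0.182 pitch=-0.000 delta=0.1358 phi=-0.0466 off=[0.001  0.0007] err=[0.12 0.21] F=[ 1.4 -0.1 -8.5] j6=-2.09
psi [-0.179 -0.164 -0.148 -0.133] pred delta 0.086 phi -0.048
[[0.0, 0.03, 0.0], [0.0, 0.0, 0.0], [0.01, 0.0, 0.0], [0.0, 0.0, 0.0]] [[-0.06, 0.0, -0.02], [-0.16, 0.0, 0.06], [-0.17, 0.01, 0.07], [-0.16, 0.0, 0.06]]
```

>>> play_rows(claw=[0, 0, 0, 0], slide=[[0.0, 0.03, 0.0], [0.0, 0.0, 0.0], [0.01, 0.0, 0.0], [0.0, 0.0, 0.0]], dr=[[-0.06, 0.0, -0.02], [-0.16, 0.0, 0.06], [-0.17, 0.01, 0.07], [-0.16, 0.0, 0.06]])

```text
clock: 9.78
tcp_pos: [0.376, -0.0712, 0.2165]
orientation: [-0.177, 2.777, -0.158]
ft_force: [0.2, -0.6, -8.8]
width: 0.231
grasp_force: 55.0
```

```bash
python3 - <<'E'
from h import *
G=np.array([.37,-.07,.234])
d,y,s,g=look(.08,.2)
plan(d,s,y,g,G,.102,4,kt=.5)
E
```

```text
t=9.78 pos=[ 0.3707 -0.0821  0.1404] yaw=0.103 psi=-0.134 pitch=0.001 delta=0.0927 phi=-0.0409 off=[0.001  0.0008] err=[0.12 0.22] F=[ 0.7  0.3 -9.2] j6=-2.18
psi [-0.129 -0.115 -0.101 -0.088] pred delta 0.051 phi -0.037
[[0.0, 0.01, 0.0], [0.0, 0.0, 0.0], [-0.01, 0.0, 0.0], [0.0, 0.0, 0.0]] [[-0.06, -0.01, 0.01], [-0.15, 0.0, 0.06], [-0.15, 0.0, 0.06], [-0.14, 0.0, 0.06]]
```

>>> play_rows(claw=[0, 0, 0, 0], slide=[[0.0, 0.01, 0.0], [0.0, 0.0, 0.0], [-0.01, 0.0, 0.0], [0.0, 0.0, 0.0]], dr=[[-0.06, -0.01, 0.01], [-0.15, 0.0, 0.06], [-0.15, 0.0, 0.06], [-0.14, 0.0, 0.06]])

```text
clock: 10.38
tcp_pos: [0.3766, -0.0705, 0.2167]
orientation: [-0.166, 2.781, -0.093]
ft_force: [-0.3, -0.1, -8.7]
width: 0.232
grasp_force: 55.0
```

```bash
python3 - <<'E'
from h import *
G=np.array([.37,-.07,.234])
d,y,s,g=look(.06,.2)
plan(d,s,y,g,G,.102,6,kt=.5)
E
```

```text
t=10.38 pos=[ 0.3711 -0.0778  0.1402] yaw=0.103 psi=-0.087 pitch=-0.000 delta=0.0490 phi=-0.0382 off=[0.0007 0.0012] err=[0.12 0.22] F=[ 0.3 -0.4 -9. ] j6=-2.26
psi [-0.064 -0.054 -0.047 -0.041 -0.035 -0.031] pred delta 0.018 phi -0.013
[[0.0, 0.01, 0.0], [0.0, 0.0, 0.0], [0.0, 0.0, 0.0], [0.0, 0.0, 0.0], [0.0, 0.0, 0.0], [0.0, 0.01, -0.01]] [[-0.25, 0.0, 0.08], [-0.11, 0.0, 0.05], [-0.08, 0.0, 0.03], [-0.07, 0.0, 0.02], [-0.05, 0.0, 0.02], [-0.05, 0.0, 0.02]]
```

>>> play_rows(claw=[0, 0, 0, 0, 0, 0], slide=[[0.0, 0.01, 0.0], [0.0, 0.0, 0.0], [0.0, 0.0, 0.0], [0.0, 0.0, 0.0], [0.0, 0.0, 0.0], [0.0, 0.01, -0.01]], dr=[[-0.25, 0.0, 0.08], [-0.11, 0.0, 0.05], [-0.08, 0.0, 0.03], [-0.07, 0.0, 0.02], [-0.05, 0.0, 0.02], [-0.05, 0.0, 0.02]])

```text
clock: 11.22
tcp_pos: [0.3761, -0.0691, 0.217]
orientation: [-0.153, 2.786, -0.014]
ft_force: [0.7, 0.1, -8.8]
width: 0.234
grasp_force: 55.0
```

```bash
python3 - <<'E'
from h import *
G=np.array([.37,-.07,.234])
d,y,s,g=look(.03,.2)
plan(d,s,y,g,G,.102,6,kt=.6)
E
```

```text
t=11.22 pos=[ 0.37   -0.0721  0.1402] yaw=0.103 psi=-0.031 pitch=0.000 delta=0.0191 phi=-0.0117 off=[0.0006 0.0009] err=[0.11 0.19] F=[-0.2 -0.1 -8.7] j6=-2.34
psi [-0.027 -0.024 -0.02  -0.017 -0.014 -0.012] pred delta 0.006 phi -0.006
[[0.0, 0.0, 0.0], [0.0, 0.0, 0.0], [0.0, 0.0, 0.0], [0.0, 0.0, 0.0], [0.0, -0.01, 0.01], [0.0, 0.0, 0.0]] [[-0.04, 0.0, 0.01], [-0.04, 0.0, 0.02], [-0.04, 0.0, 0.02], [-0.03, 0.0, 0.01], [-0.03, 0.0, 0.02], [-0.02, 0.0, 0.01]]
```

>>> play_rows(claw=[0, 0, 0, 0, 0, 0], slide=[[0.0, 0.0, 0.0], [0.0, 0.0, 0.0], [0.0, 0.0, 0.0], [0.0, 0.0, 0.0], [0.0, 0.0, 0.0], [0.0, 0.0, 0.0]], dr=[[-0.04, 0.0, 0.01], [-0.04, 0.0, 0.02], [-0.04, 0.0, 0.02], [-0.03, 0.0, 0.01], [-0.03, 0.0, 0.02], [-0.02, 0.0, 0.01]])

```text
clock: 12.08
tcp_pos: [0.3761, -0.0691, 0.217]
orientation: [-0.146, 2.788, 0.012]
ft_force: [-0.2, -0.6, -8.6]
width: 0.232
grasp_force: 55.0
```

```bash
python3 - <<'E'
from h import *
G=np.array([.37,-.07,.234])
d,y,s,g=look(.0,.2)
plan(d,s,y,g,G,.102,6,kt=.7)
E
```

```text
t=12.07 pos=[ 0.3699 -0.0707  0.1402] yaw=0.102 psi=-0.012 pitch=0.000 delta=0.0203 phi=0.0085 off=[0.0008 0.0006] err=[0.12 0.21] F=[-0.4  0.5 -8.5] j6=-2.36
psi [-0.037 -0.036 -0.031 -0.025 -0.021 -0.017] pred delta 0.008 phi -0.009
[[0.0, -0.01, 0.0], [0.0, 0.0, 0.0], [0.0, 0.0, 0.0], [0.0, 0.0, 0.0], [0.0, 0.0, 0.0], [0.0, 0.0, 0.0]] [[0.27, 0.0, -0.1], [-0.01, 0.0, 0.0], [-0.06, 0.0, 0.02], [-0.06, 0.0, 0.03], [-0.05, 0.0, 0.01], [-0.04, 0.0, 0.02]]
```

>>> play_rows(claw=[0, 0, 0, 0, 0, 0], slide=[[0.0, -0.01, 0.0], [0.0, 0.0, 0.0], [0.0, 0.0, 0.0], [0.0, 0.0, 0.0], [0.0, 0.0, 0.0], [0.0, 0.0, 0.0]], dr=[[0.27, 0.0, -0.1], [-0.01, 0.0, 0.0], [-0.06, 0.0, 0.02], [-0.06, 0.0, 0.03], [-0.05, 0.0, 0.01], [-0.04, 0.0, 0.02]])

```text
clock: 12.92
tcp_pos: [0.3762, -0.0698, 0.217]
orientation: [-0.147, 2.787, 0.005]
ft_force: [0.6, -0.3, -8.8]
width: 0.225
grasp_force: 55.0
```

```bash
python3 - <<'E'
from h import *
G=np.array([.37,-.07,.234])
d,y,s,g=look(.0,.2)
plan(d,s,y,g,G,.102,6,kt=.7)
pos,rot=pose2([.5307,.1974,.3636])
lines=[[[-.2,-.095,.008],[.2,-.095,.008],[.2,.095,.008],[-.2,.095,.008],[-.2,-.095,.008]],[[.2,-.095,.24],[.2,.095,.24]]]+[[[.2,k*.048,z],[.1,k*.048,z],[.037,k*.082,z]] for k in(-1,1) for z in(.23,)]
o=[]
for n,(x,yy) in(("top",(120,130)),("scene",(290,150))):
    c=manip.camera_model(n);v=cv2.resize(cv2.imread(f"pics/{n}0.png")[yy:yy+(210 if n=="top" else 145),x:x+(155 if n=="top" else 190)],None,fx=2.5,fy=2.5,interpolation=cv2.INTER_CUBIC)
    for l in lines:cv2.polylines(v,[((proj(c,pos+rot.apply(l))-[x,yy]+.5)*2.5).astype(np.int32)],False,(0,255,0),1)
    b=np.zeros((530,v.shape[1],3),np.uint8);b[:v.shape[0]]=v;o.append(b)
o=np.hstack(o)[:,:800];cv2.imwrite("pics/ov3.png",o)
E
```

```text
t=12.93 pos=[ 0.37   -0.0718  0.1402] yaw=0.102 psi=-0.016 pitch=0.000 delta=0.0215 phi=0.0051 off=[0.0008 0.0007] err=[0.12 0.22] F=[ 0.1 -0.5 -7.9] j6=-2.36
psi [-0.038 -0.036 -0.031 -0.025 -0.021 -0.017] pred delta 0.008 phi -0.009
[[0.0, -0.01, 0.0], [0.0, 0.01, 0.0], [0.0, 0.0, 0.0], [0.0, 0.0, 0.0], [0.0, 0.0, 0.0], [0.0, 0.0, 0.0]] [[0.23, 0.0, -0.09], [-0.02, 0.0, 0.01], [-0.06, 0.0, 0.02], [-0.06, 0.0, 0.02], [-0.05, 0.0, 0.02], [-0.04, 0.0, 0.01]]
```

View pics/ov3.png

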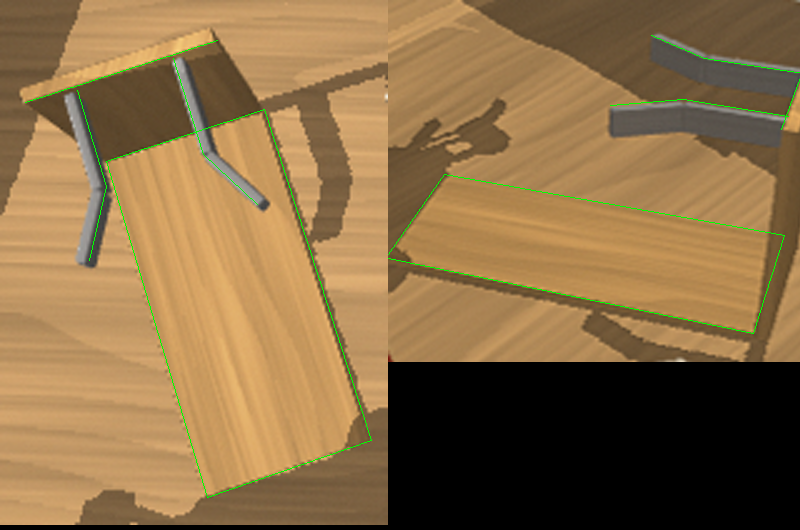

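The dock overlay matches in both views: the board edges and arm inner faces lie on the lines. I'll continue the hold.

>>> play_rows(claw=[0, 0, 0, 0, 0, 0], slide=[[0.0, -0.01, 0.0], [0.0, 0.01, 0.0], [0.0, 0.0, 0.0], [0.0, 0.0, 0.0], [0.0, 0.0, 0.0], [0.0, 0.0, 0.0]], dr=[[0.23, 0.0, -0.09], [-0.02, 0.0, 0.01], [-0.06, 0.0, 0.02], [-0.06, 0.0, 0.02], [-0.05, 0.0, 0.02], [-0.04, 0.0, 0.01]])

```text
clock: 13.78
tcp_pos: [0.3762, -0.0698, 0.217]
orientation: [-0.148, 2.787, 0.005]
ft_force: [-0.0, -1.0, -9.1]
width: 0.232
grasp_force: 55.0
```

```bash
python3 - <<'E'
from h import *
G=np.array([.37,-.07,.234])
d,y,s,g=look(.0,.2)
plan(d,s,y,g,G,.102,6,kt=.7,target=.01)
E
```

```text
t=13.78 pos=[ 0.37   -0.0718  0.1402] yaw=0.102 psi=-0.017 pitch=0.000 delta=0.0261 phi=0.0094 off=[0.0009 0.0007] err=[0.12 0.22] F=[-0.4  0.8 -8.9] j6=-2.36
psi [-0.04  -0.04  -0.035 -0.031 -0.027 -0.024] pred delta 0.017 phi -0.007
[[0.0, -0.01, 0.0], [0.0, 0.01, 0.0], [0.0, 0.0, 0.0], [0.0, 0.0, 0.0], [0.0, 0.0, 0.0], [0.0, 0.0, 0.0]] [[0.25, 0.0, -0.09], [0.0, 0.0, 0.0], [-0.05, 0.0, 0.02], [-0.05, 0.0, 0.02], [-0.04, 0.0, 0.01], [-0.03, 0.0, 0.02]]
```

```bash
python3 - <<'E'
from h import *
p,r=carrier();y,s,_=yawpsi(r);g=p+r.apply([0,0,.094])
plan(.036,s,y,g,np.array([.37,-.07,.234]),.102,6,kt=.7)
E
```

```text
psi [-0.067 -0.066 -0.056 -0.046 -0.038 -0.031] pred delta 0.015 phi -0.016
[[0.0, -0.01, 0.0], [0.0, 0.0, 0.0], [0.0, 0.0, 0.0], [0.0, 0.01, 0.0], [0.0, 0.0, 0.0], [0.0, 0.0, 0.0]] [[0.54, 0.0, -0.2], [-0.01, 0.0, 0.01], [-0.11, 0.0, 0.04], [-0.1, 0.0, 0.04], [-0.1, 0.0, 0.03], [-0.07, 0.0, 0.03]]
```

>>> play_rows(claw=[0, 0, 0, 0, 0, 0], slide=[[0.0, -0.01, 0.0], [0.0, 0.0, 0.0], [0.0, 0.0, 0.0], [0.0, 0.01, 0.0], [0.0, 0.0, 0.0], [0.0, 0.0, 0.0]], dr=[[0.54, 0.0, -0.2], [-0.01, 0.0, 0.01], [-0.11, 0.0, 0.04], [-0.1, 0.0, 0.04], [-0.1, 0.0, 0.03], [-0.07, 0.0, 0.03]])

```text
clock: 14.62
tcp_pos: [0.3763, -0.07, 0.217]
orientation: [-0.15, 2.786, -0.014]
ft_force: [-0.4, -0.4, -9.3]
width: 0.231
grasp_force: 55.0
```

```bash
cat >> h.py <<'E'
BX,BY,BYAW=.5307,.1974,.3636
def dockpt(x,y,z):
    """grip point for a carrier origin at dock x,y and world z"""
    return np.array([BX,BY,0])+R.from_euler('z',BYAW).apply([x,y,z+.094])
def where():
    p,r=carrier();return R.from_euler('z',-BYAW).apply(p-[BX,BY,0]).round(4)
E
python3 - <<'E'
from h import *
G0=np.array([.37,-.07,.234]);P1=dockpt(-.19,0,.07);print(P1)
d,y,s,g=look(.0,.2)
plan(d+.01,s,y,g,G0+(P1-G0)*.33,.102+.262*.33,6,kt=.6)
E
```

```text
[0.35312171 0.12982818 0.164     ]
t=14.62 pos=[ 0.3702 -0.073   0.1402] yaw=0.102 psi=-0.030 pitch=0.000 delta=-0.0096 phi=-0.0398 off=[0.0002 0.0008] err=[0.12 0.2 ] F=[ 0.  -0.  -9.4] j6=-2.34
psi [0.007 0.012 0.012 0.01  0.009 0.007] pred delta -0.004 phi 0.003
[[0.01, 0.09, 0.02], [0.02, 0.21, 0.08], [0.02, 0.27, 0.09], [0.02, 0.26, 0.1], [0.01, 0.21, 0.07], [0.0, 0.08, 0.03]] [[-0.43, 0.0, 0.08], [-0.12, 0.0, -0.16], [-0.08, 0.0, -0.22], [-0.06, 0.0, -0.23], [-0.05, 0.01, -0.18], [-0.01, 0.0, -0.08]]
```

```bash
python3 - <<'E'
from h import *
G0=np.array([.37,-.07,.234]);P1=dockpt(-.19,0,.07)
p,r=carrier();y,s,_=yawpsi(r);g=p+r.apply([0,0,.094])
plan(-.0066,s,y,g,G0+(P1-G0)*.33,.102+.262*.33,6,kt=.6)
E
```

```text
psi [0.02  0.026 0.024 0.021 0.017 0.015] pred delta -0.008 phi 0.007
[[0.01, 0.1, 0.02], [0.02, 0.2, 0.08], [0.02, 0.27, 0.1], [0.02, 0.26, 0.1], [0.01, 0.21, 0.07], [0.0, 0.08, 0.04]] [[-0.57, 0.0, 0.13], [-0.13, 0.0, -0.15], [-0.06, 0.01, -0.23], [-0.04, 0.0, -0.24], [-0.03, 0.01, -0.19], [0.0, 0.0, -0.08]]
```

>>> play_rows(claw=[0, 0, 0, 0, 0, 0], slide=[[0.01, 0.1, 0.02], [0.02, 0.2, 0.08], [0.02, 0.27, 0.1], [0.02, 0.26, 0.1], [0.01, 0.21, 0.07], [0.0, 0.08, 0.04]], dr=[[-0.57, 0.0, 0.13], [-0.13, 0.0, -0.15], [-0.06, 0.01, -0.23], [-0.04, 0.0, -0.24], [-0.03, 0.01, -0.19], [0.0, 0.0, -0.08]])

```text
clock: 15.48
tcp_pos: [0.3699, -0.0007, 0.193]
orientation: [-0.265, 2.782, 0.071]
ft_force: [0.6, -0.6, -8.9]
width: 0.235
grasp_force: 55.0
```

```bash
python3 - <<'E'
from h import *
G0=np.array([.37,-.07,.234]);P1=dockpt(-.19,0,.07)
d,y,s,g=look(.0,.2);print(where())
plan(d+.003,s,y,g,G0+(P1-G0)*.66,.102+.262*.66,6,kt=.6)
E
```

```text
t=15.47 pos=[ 0.3635 -0.0008  0.1162] yaw=0.192 psi=0.015 pitch=0.001 delta=0.0295 phi=0.0444 off=[0.0012 0.0009] err=[0.11 0.2 ] F=[-0.1 -0.4 -7.9] j6=-2.30
[-0.2266 -0.1264  0.1164]
psi [-0.064 -0.07  -0.062 -0.053 -0.045 -0.038] pred delta 0.020 phi -0.018
[[0.01, 0.07, 0.03], [-0.01, 0.2, 0.06], [-0.01, 0.26, 0.08], [-0.01, 0.27, 0.09], [-0.01, 0.2, 0.06], [-0.01, 0.08, 0.03]] [[0.83, -0.01, -0.38], [-0.01, -0.01, -0.19], [-0.16, -0.01, -0.18], [-0.18, -0.02, -0.18], [-0.15, -0.01, -0.13], [-0.1, 0.0, -0.04]]
```

```bash
cat >> h.py <<'E'
def plan(d,psi,y,g,g1,y1,n,kt=.5,lag=.1,rate=.085,ff=1.):
    d=(d+psi)*np.exp(lag/TAU)-psi;way=[]
    sm=lambda t:t*t*(3-2*t)
    for i in range(1,n+1):
        a=sm(i/n);yy=y+(y1-y)*a
        tm=(i-.5)/n;acc=6*(1-2*tm)/(n*.125)**2*(g1-g)      # smoothstep acceleration in this row
        ay=R.from_euler('z',yy).inv().apply(acc)[1]/9.81
        pn=np.clip(-(1+kt)*d-ff*ay,psi-rate,psi+rate);q=(psi+pn)/2+ay
        d=np.clip((d+q)*np.exp(.125/TAU)-q,-.35,.35);psi=pn
        way.append((g+(g1-g)*a,yy,psi))
    S,D=carr_rows(way);print("psi",np.round([w[2] for w in way],3),"pred delta %.3f phi %.3f"%(d,d+psi));print(S,D)
E
python3 - <<'E'
from h import *
G0=np.array([.37,-.07,.234]);P1=dockpt(-.19,0,.07)
p,r=carrier();y,s,_=yawpsi(r);g=p+r.apply([0,0,.094])
plan(.0325,s,y,g,G0+(P1-G0)*.58,.102+.262*.58,6,kt=.6,ff=.5)
E
```

```text
psi [-0.07  -0.096 -0.086 -0.067 -0.044 -0.02 ] pred delta 0.016 phi -0.004
[[0.0, 0.04, 0.02], [0.0, 0.14, 0.05], [-0.01, 0.21, 0.05], [-0.01, 0.2, 0.06], [0.0, 0.16, 0.05], [-0.01, 0.07, 0.02]] [[0.9, -0.01, -0.38], [0.23, -0.01, -0.23], [-0.17, -0.01, -0.12], [-0.27, -0.02, -0.09], [-0.28, 0.0, -0.03], [-0.28, -0.01, 0.04]]
```

>>> play_rows(claw=[0, 0, 0, 0, 0, 0], slide=[[0.0, 0.04, 0.02], [0.0, 0.14, 0.05], [-0.01, 0.21, 0.05], [-0.01, 0.2, 0.06], [0.0, 0.16, 0.05], [-0.01, 0.07, 0.02]], dr=[[0.9, -0.01, -0.38], [0.23, -0.01, -0.23], [-0.17, -0.01, -0.12], [-0.27, -0.02, -0.09], [-0.28, 0.0, -0.03], [-0.28, -0.01, 0.04]])

```text
clock: 16.32
tcp_pos: [0.3669, 0.0468, 0.1762]
orientation: [-0.357, 2.768, 0.04]
ft_force: [-0.0, 0.2, -7.7]
width: 0.231
grasp_force: 55.0
```

```bash
python3 - <<'E'
from h import *
G0=np.array([.37,-.07,.234]);P1=dockpt(-.19,0,.07)
d,y,s,g=look(.0,.2);print(where())
plan(d+.003,s,y,g,G0+(P1-G0)*.8,.102+.262*.8,6,kt=.6,ff=.5)
E
```

```text
t=16.32 pos=[0.3612 0.0439 0.0994] yaw=0.253 psi=-0.019 pitch=-0.000 delta=0.0078 phi=-0.0107 off=[0.0009 0.0009] err=[0.11 0.18] F=[ 0.2  0.2 -9.2] j6=-2.14
[-0.2129 -0.0842  0.0996]
psi [-0.035 -0.035 -0.028 -0.017 -0.003  0.013] pred delta -0.002 phi 0.011
[[0.0, 0.07, 0.02], [0.0, 0.13, 0.05], [-0.01, 0.18, 0.06], [-0.02, 0.19, 0.07], [-0.01, 0.14, 0.05], [0.0, 0.06, 0.02]] [[0.14, 0.0, -0.13], [-0.04, 0.0, -0.11], [-0.13, 0.0, -0.13], [-0.18, -0.01, -0.11], [-0.18, 0.0, -0.06], [-0.19, 0.0, 0.01]]
```

>>> play_rows(claw=[0, 0, 0, 0, 0, 0], slide=[[0.0, 0.07, 0.02], [0.0, 0.13, 0.05], [-0.01, 0.18, 0.06], [-0.02, 0.19, 0.07], [-0.01, 0.14, 0.05], [0.0, 0.06, 0.02]], dr=[[0.14, 0.0, -0.13], [-0.04, 0.0, -0.11], [-0.13, 0.0, -0.13], [-0.18, -0.01, -0.11], [-0.18, 0.0, -0.06], [-0.19, 0.0, 0.01]])

```text
clock: 17.18
tcp_pos: [0.3617, 0.0934, 0.1608]
orientation: [-0.437, 2.762, 0.097]
ft_force: [0.0, -0.3, -8.1]
width: 0.23
grasp_force: 55.0
```

```bash
python3 - <<'E'
from h import *
P1=dockpt(-.19,0,.07)
d,y,s,g=look(.0,.2);print(where())
plan(d+.003,s,y,g,P1,BYAW,6,kt=.6,ff=.5)
E
```

```text
t=17.18 pos=[0.3555 0.0923 0.084 ] yaw=0.315 psi=0.012 pitch=0.000 delta=-0.0107 phi=0.0015 off=[0.0012 0.0012] err=[0.11 0.17] F=[ 0.1  0.1 -8.4] j6=-2.09
[-0.2011 -0.0367  0.0841]
psi [-0.006 -0.009 -0.006  0.     0.009  0.021] pred delta -0.007 phi 0.014
[[0.0, 0.05, 0.02], [-0.02, 0.12, 0.05], [-0.01, 0.15, 0.07], [-0.02, 0.16, 0.06], [-0.02, 0.11, 0.06], [-0.01, 0.05, 0.02]] [[0.17, 0.0, -0.13], [0.0, 0.0, -0.11], [-0.08, 0.0, -0.11], [-0.11, 0.0, -0.1], [-0.14, 0.0, -0.06], [-0.14, 0.0, 0.0]]
```

>>> play_rows(claw=[0, 0, 0, 0, 0, 0], slide=[[0.0, 0.05, 0.02], [-0.02, 0.12, 0.05], [-0.01, 0.15, 0.07], [-0.02, 0.16, 0.06], [-0.02, 0.11, 0.06], [-0.01, 0.05, 0.02]], dr=[[0.17, 0.0, -0.13], [0.0, 0.0, -0.11], [-0.08, 0.0, -0.11], [-0.11, 0.0, -0.1], [-0.14, 0.0, -0.06], [-0.14, 0.0, 0.0]])

```text
clock: 18.02
tcp_pos: [0.3589, 0.1329, 0.1465]
orientation: [-0.504, 2.753, 0.122]
ft_force: [-0.1, 0.3, -8.5]
width: 0.229
grasp_force: 55.0
```

```bash
python3 - <<'E'
from h import *
d,y,s,g=look(.0,.2);print(where())
plan(d+.003,s,y,g,dockpt(-.12,0,.055),BYAW,6,kt=.6,ff=.5)
E
```

```text
t=18.02 pos=[0.3524 0.1321 0.0698] yaw=0.365 psi=0.021 pitch=0.000 delta=-0.0276 phi=-0.0062 off=[0.0012 0.0009] err=[0.12 0.17] F=[-1.1 -0.  -8.9] j6=-2.01
[-0.1897  0.0017  0.07  ]
psi [0.04  0.039 0.033 0.028 0.024 0.02 ] pred delta -0.011 phi 0.009
[[-0.07, 0.02, 0.05], [-0.19, -0.01, 0.12], [-0.24, -0.01, 0.15], [-0.24, 0.0, 0.15], [-0.19, -0.01, 0.12], [-0.08, 0.0, 0.04]] [[-0.22, 0.0, 0.06], [0.03, 0.0, 0.0], [0.05, 0.0, -0.02], [0.06, 0.0, -0.01], [0.05, 0.0, -0.02], [0.04, 0.0, -0.01]]
```

>>> play_rows(claw=[0, 0, 0, 0, 0, 0], slide=[[-0.07, 0.02, 0.05], [-0.19, -0.01, 0.12], [-0.24, -0.01, 0.15], [-0.24, 0.0, 0.15], [-0.19, -0.01, 0.12], [-0.08, 0.0, 0.04]], dr=[[-0.22, 0.0, 0.06], [0.03, 0.0, 0.0], [0.05, 0.0, -0.02], [0.06, 0.0, -0.01], [0.05, 0.0, -0.02], [0.04, 0.0, -0.01]])

```text
clock: 18.88
tcp_pos: [0.4253, 0.1578, 0.1318]
orientation: [-0.503, 2.753, 0.12]
ft_force: [0.7, -0.0, -9.7]
width: 0.234
grasp_force: 55.0
```

```bash
python3 - <<'E'
from h import *
d,y,s,g=look(.0,.2,"d");print(where())
plan(d+.003,s,y,g,dockpt(-.06,0,.05),BYAW,6,kt=.6,ff=.5)
E
```

```text
t=18.88 pos=[0.4189 0.157  0.055 ] yaw=0.364 psi=0.020 pitch=0.000 delta=-0.0339 phi=-0.0141 off=[0.001 0.001] err=[0.13 0.33] F=[ 0.5  0.6 -8.1] j6=-1.93
[-0.1195  0.002   0.0551]
psi [0.052 0.051 0.045 0.038 0.032 0.027] pred delta -0.014 phi 0.013
[[-0.07, 0.01, 0.04], [-0.17, 0.0, 0.07], [-0.22, -0.01, 0.1], [-0.21, 0.0, 0.1], [-0.17, 0.0, 0.08], [-0.06, -0.01, 0.03]] [[-0.35, 0.0, 0.13], [0.01, 0.0, 0.0], [0.07, 0.0, -0.03], [0.08, 0.0, -0.02], [0.06, 0.0, -0.02], [0.06, 0.0, -0.02]]
```

View pics/scene_d.png

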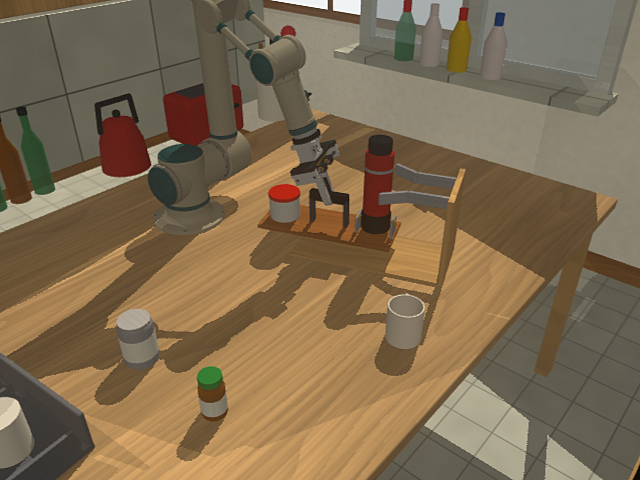

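The scene shows the flask upright at (378,185), entering between the arm tips.

>>> play_rows(claw=[0, 0, 0, 0, 0, 0], slide=[[-0.07, 0.01, 0.04], [-0.17, 0.0, 0.07], [-0.22, -0.01, 0.1], [-0.21, 0.0, 0.1], [-0.17, 0.0, 0.08], [-0.06, -0.01, 0.03]], dr=[[-0.35, 0.0, 0.13], [0.01, 0.0, 0.0], [0.07, 0.0, -0.03], [0.08, 0.0, -0.02], [0.06, 0.0, -0.02], [0.06, 0.0, -0.02]])

```text
clock: 19.73
tcp_pos: [0.4809, 0.1786, 0.1269]
orientation: [-0.5, 2.754, 0.129]
ft_force: [-0.3, 0.5, -9.6]
width: 0.231
grasp_force: 55.0
```

```bash
python3 - <<'E'
from h import *
d,y,s,g=look(.0,.2);print(where())
plan(d+.003,s,y,g,dockpt(-.02,0,.045),BYAW,6,kt=.7,ff=.5)
E
```

```text
t=19.73 pos=[0.4743 0.1782 0.0501] yaw=0.363 psi=0.026 pitch=-0.000 delta=-0.0392 phi=-0.0128 off=[0.0013 0.0009] err=[0.1  0.53] F=[ 0.6 -0.8 -9. ] j6=-1.90
[-0.0604  0.0022  0.0499]
psi [0.064 0.061 0.052 0.043 0.035 0.029] pred delta -0.014 phi 0.015
[[-0.06, 0.01, 0.02], [-0.11, 0.0, 0.06], [-0.14, 0.0, 0.07], [-0.14, -0.01, 0.08], [-0.11, 0.0, 0.06], [-0.04, 0.0, 0.02]] [[-0.4, -0.01, 0.15], [0.02, 0.0, -0.01], [0.11, 0.0, -0.04], [0.09, 0.0, -0.04], [0.09, 0.0, -0.03], [0.07, 0.0, -0.03]]
```

>>> play_rows(claw=[0, 0, 0, 0, 0, 0], slide=[[-0.06, 0.01, 0.02], [-0.11, 0.0, 0.06], [-0.14, 0.0, 0.07], [-0.14, -0.01, 0.08], [-0.11, 0.0, 0.06], [-0.04, 0.0, 0.02]], dr=[[-0.5, -0.01, 0.19], [0.02, 0.0, -0.01], [0.11, 0.0, -0.04], [0.09, 0.0, -0.04], [0.09, 0.0, -0.03], [0.07, 0.0, -0.03]])

```text
clock: 20.58
tcp_pos: [0.5179, 0.1931, 0.1218]
orientation: [-0.498, 2.755, 0.144]
ft_force: [-0.0, 0.6, -8.0]
width: 0.231
grasp_force: 55.0
```

```bash
python3 - <<'E'
from h import *
d,y,s,g=look(.0,.2);print(where())
plan(d,s,y,g,dockpt(.008,0,.04),BYAW,6,kt=.7,ff=.5)
E
```

```text
t=20.57 pos=[0.5111 0.1935 0.045 ] yaw=0.363 psi=0.037 pitch=-0.001 delta=-0.0084 phi=0.0289 off=[0.0008 0.001 ] err=[0.11 0.56] F=[-0.6  0.  -8.2] j6=-1.89
[-0.0202  0.0035  0.045 ]
psi [ 0.006 -0.    -0.001 -0.001 -0.001 -0.001] pred delta 0.000 phi -0.000
[[-0.04, -0.01, 0.02], [-0.07, 0.0, 0.04], [-0.1, 0.0, 0.06], [-0.1, 0.0, 0.06], [-0.07, 0.0, 0.04], [-0.03, 0.0, 0.02]] [[0.34, 0.01, -0.12], [0.07, 0.0, -0.03], [0.01, 0.0, 0.0], [0.0, 0.0, 0.0], [0.0, 0.0, 0.0], [-0.01, 0.0, 0.0]]
```

>>> play_rows(claw=[0, 0, 0, 0, 0, 0], slide=[[-0.04, -0.01, 0.02], [-0.07, 0.0, 0.04], [-0.1, 0.0, 0.06], [-0.1, 0.0, 0.06], [-0.07, 0.0, 0.04], [-0.03, 0.0, 0.02]], dr=[[0.34, 0.01, -0.12], [0.07, 0.0, -0.03], [0.01, 0.0, 0.0], [0.0, 0.0, 0.0], [0.0, 0.0, 0.0], [-0.01, 0.0, 0.0]])

```text
clock: 21.42
tcp_pos: [0.5443, 0.2021, 0.1167]
orientation: [-0.505, 2.75, 0.092]
ft_force: [0.2, 0.3, -8.7]
width: 0.23
grasp_force: 55.0
```

```bash
python3 - <<'E'
from h import *
d,y,s,g=look(.0,.15);print(where())
w=[]
for i in range(1,9):
    t=i/8;w.append((g+(dockpt(.008,0,.013)-g)*t*t*(3-2*t),BYAW,s*(1-t)))
S,D=carr_rows(w);print(S,D)
E
```

```text
t=21.43 pos=[0.5384 0.1998 0.0399] yaw=0.363 psi=-0.000 pitch=-0.000 delta=0.0166 phi=0.0163 off=[0.0009 0.0011] err=[0.13 0.56] F=[ 0.   1.1 -8. ] j6=-1.80
[ 0.0078 -0.0005  0.0399]
[[0.0, 0.0, 0.02], [0.02, 0.0, 0.05], [0.02, 0.0, 0.06], [0.03, 0.0, 0.08], [0.03, 0.0, 0.08], [0.03, 0.01, 0.07], [0.01, 0.0, 0.04], [0.01, 0.0, 0.02]] [[0.0, 0.0, -0.01], [0.0, 0.0, 0.0], [-0.01, 0.0, 0.0], [0.0, 0.0, 0.0], [0.0, 0.0, 0.0], [0.0, 0.0, 0.0], [0.0, 0.0, 0.0], [0.0, 0.0, 0.0]]
```

>>> play_rows(claw=[0, 0, 0, 0, 0, 0, 0, 0], slide=[[0.0, 0.0, 0.02], [0.02, 0.0, 0.05], [0.02, 0.0, 0.06], [0.03, 0.0, 0.08], [0.03, 0.0, 0.08], [0.03, 0.01, 0.07], [0.01, 0.0, 0.04], [0.01, 0.0, 0.02]], dr=[[0, 0, 0], [0, 0, 0], [0, 0, 0], [0, 0, 0], [0, 0, 0], [0, 0, 0], [0, 0, 0], [0, 0, 0]])

```text
clock: 22.52
tcp_pos: [0.5439, 0.2028, 0.09]
orientation: [-0.505, 2.749, 0.092]
ft_force: [-0.2, 0.9, -8.2]
width: 0.229
grasp_force: 55.0
```

```bash
python3 - <<'E'
from h import *
d,y,s,g=look(.0,.2);print(where())
w=[(g+np.array([0,0,-.0008*i]),BYAW,s*(1-i/8)) for i in range(1,9)]
S,D=carr_rows(w,3);print(S,D)
E
```

```text
t=22.52 pos=[0.5381 0.2005 0.0132] yaw=0.363 psi=-0.000 pitch=-0.000 delta=0.0639 phi=0.0635 off=[0.0014 0.0013] err=[0.15 0.55] F=[ 0.5  0.5 -8.9] j6=-1.81
[0.0079 0.0003 0.0132]
[[0.003, 0.0, 0.014], [0.005, 0.0, 0.013], [0.004, 0.0, 0.012], [0.005, 0.0, 0.013], [0.005, 0.0, 0.012], [0.004, 0.0, 0.013], [0.005, 0.0, 0.012], [0.004, 0.0, 0.013]] [[-0.003, 0.002, -0.01], [-0.001, 0.0, 0.0], [0.0, 0.0, 0.001], [-0.001, 0.0, 0.0], [0.0, 0.0, 0.0], [-0.001, 0.0, 0.0], [0.0, 0.0, 0.0], [-0.001, 0.0, 0.001]]
```

>>> play_rows(claw=[0, 0, 0, 0, 0, 0, 0, 0], slide=[[0.005, 0.0, 0.013], [0.005, 0.0, 0.013], [0.005, 0.0, 0.013], [0.005, 0.0, 0.013], [0.005, 0.0, 0.013], [0.005, 0.0, 0.013], [0.005, 0.0, 0.013], [0, 0, 0]], dr=[[0, 0, 0], [0, 0, 0], [0, 0, 0], [0, 0, 0], [0, 0, 0], [0, 0, 0], [0, 0, 0], [0, 0, 0]])

```text
clock: 23.62
tcp_pos: [0.5438, 0.2028, 0.0848]
orientation: [-0.505, 2.749, 0.092]
ft_force: [-3.3, -1.1, -1.9]
width: 0.229
grasp_force: 55.0
```

```bash
python3 - <<'E'
from h import *
d,y,s,g=look(.05,.2);print(where())
E
```

```text
t=23.62 pos=[0.538  0.2005 0.008 ] yaw=0.363 psi=-0.000 pitch=-0.001 delta=0.0630 phi=0.0626 off=[0.0019 0.0007] err=[0.16 0.54] F=[-4.2 -1.4 -0.7] j6=-1.81
[0.0079 0.0002 0.008 ]
```

>>> play_rows(claw=[0.3, 0.4, 0.5, 0.6, 0.6, 0.6], slide=[[0, 0, 0], [0, 0, 0], [0, 0, 0], [0, 0, 0], [0, 0, 0], [0, 0, 0]], dr=[[0, 0, 0], [0, 0, 0], [0, 0, 0], [0, 0, 0], [0, 0, 0], [0, 0, 0]])

```text
clock: 24.48
tcp_pos: [0.5438, 0.2027, 0.0842]
orientation: [-0.505, 2.749, 0.092]
ft_force: [0.0, -0.7, -0.0]
width: 0.599
grasp_force: 0.0
```

>>> play_rows(claw=[0.6, 0.6, 0.6, 0.6, 0.6, 0.6, 0.6, 0.6], slide=[[0, 0, -0.1], [0, 0, -0.2], [0, 0, -0.3], [0, 0, -0.4], [0, 0, -0.5], [0, 0, -0.4], [0, 0, -0.3], [0, 0, -0.1]], dr=[[0, 0, 0], [0, 0, 0], [0, 0, 0], [0, 0, 0], [0, 0, 0], [0, 0, 0], [0, 0, 0], [0, 0, 0]])

```text
clock: 25.48
tcp_pos: [0.4997, 0.1856, 0.216]
orientation: [-0.505, 2.746, 0.092]
ft_force: [-0.4, -0.3, -0.7]
width: 0.599
grasp_force: 0.0
```

```bash
python3 - <<'E'
from h import *
s=manip.get_state();print(s["clock"],s["tcp_pos"],s["ft_force"],s["width"])
a=manip.snapshot("top");b=manip.snapshot("scene")
v=np.hstack([cv2.resize(a[130:350,110:290],(400,489)),cv2.resize(b[100:320,240:420+60],(400,367+0)) if 0 else cv2.resize(b[100:320,240:480],(400,489))])
cv2.imwrite("pics/end.png",v[:,:,::-1])
E
```

```text
25.475 [0.4997228  0.18561629 0.21599975] [-0.39149747 -0.33928603 -0.65901684] 0.5991424411634549
```

View pics/end.png

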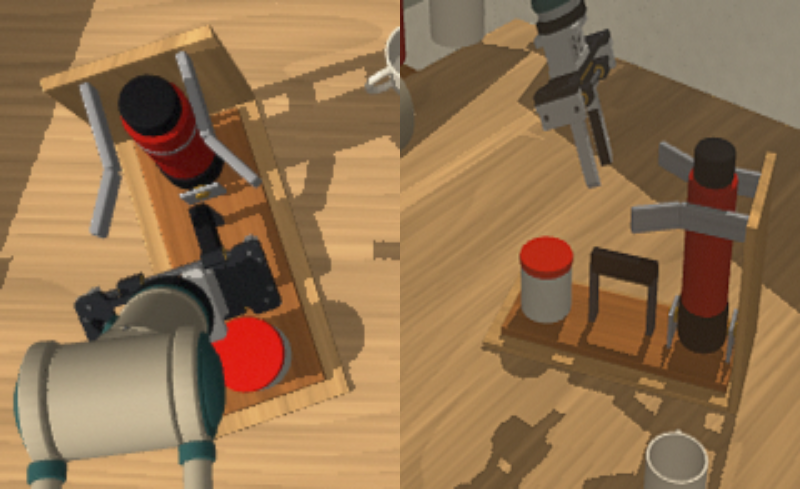

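The tray sits square on the board with the flask standing between the arms at (712,240), and the gripper is clear.

```bash
python3 -c "
from station import manip
print(manip.hand_in())"
```

```text
the job is handed in; nothing more can be done
None
```

I handed the job in at about 25 s without a verdict shown: the flask was held upright in the air for about 5 s, then set down between the dock arms, released and left leaning about 0.06 rad. The berth's exact x wasn't given, so I set the carrier 8 mm past the board's centre, about 7 mm short of the back wall.

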